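# Eject the measured bush with the spring-return knob and load the next one

### The job

Swing the red lever of the spring-return eject knob all the way to its stop and let it spring back, so that its brass arm sweeps the measured bronze bush out of the gauging nest into the catch tray; do not touch that bush with the robot. Then take the other bronze bush from the desk, stand it upright between the guides of the in-feed lane and bring it fully home in the nest, against the red back stop. Leave the grey taper plug and the dark gear where they are.

Things in the scene. Friction and masses are not known exactly. Their poses are not given: they have to be found in the camera images.
- fixture: Gauging fixture fixed to the desk: aluminium block with a flat deck 30 mm high. Origin: on the desk right under the nest centre; x to the fixture's back, y to its left, z up. Block: x -135..70, y -95..30 mm; catch tray on its left; knob at its back right; in-feed lane from the front to the nest.
- eject_knob (a joint): Spring-return eject knob, rad: 0 at rest, 1.1 at its stop; turns clockwise seen from above; the spring (about 4 N at the lever tip) brings it back to 0. Knob, red lever and brass ejector arm turn as one. The arm ends 50 mm from the axis in a pin of 12 mm diameter (35 to 53 mm above the desk), which at rest stands at the nest's right side, at fixture x = 2, y = -31 mm.
- lever_tip (a point): End of the knob's red lever, at its mid-height (71 mm above the desk). The lever is a bar 12 mm wide and 22 mm high (60 to 82 mm above the desk), its end 62 mm from the knob axis; at rest it points right and 0.3 rad to the back in the fixture's frame (x = 18, y = -59 mm from the axis) and swings towards the front (-x). Below it the deck (30 mm) is free.
- knob_axis (a point): Point on the vertical knob axis (fixture x = 45, y = -4.5 mm), at the lever's mid-height. The black knob round it has radius 18 mm, top 84 mm above the desk.
- nest (a point): Centre of the nest on the deck: a bush that is home has its origin here within 1 mm. Behind it the red back stop, 8 mm high, front face 20.5 mm behind this point (fixture +x). The nest is open on its left, where the deck ends at y = 30 mm.
- lane (a point): Point on the deck on the lane's centre line, 80 mm in front of the nest. The lane runs along fixture x between two steel guides 8 mm high, inner faces at y = +-22.5 mm; left guide x -125..-24, right guide x -125..-18 mm; open at the front.
- tray (a point): Centre of the catch tray's floor (6 mm above the desk); walls 26 mm high; inside fixture x -53..53, y 30..125 mm.
- bush_done: Measured bronze bush, ring 40 mm diameter, 26 mm high, about 90 g, standing in the nest at the start. Origin: centre of its underside, z along its axis.
- bush_done_mid (a point): Centre of the measured bush (13 mm above its origin along its axis).
- bush_next: The other bronze bush, alike (40 mm diameter, 26 mm high), standing on the desk to the right of the fixture. Origin: centre of its underside, z up along its axis.
- taper_plug: Bystander: light-grey steel taper plug (blunt cone), 42 mm diameter at the foot, 36 mm high, standing on the desk. Origin: centre of its underside.
- spur_gear: Bystander: dark spur gear, 54 mm diameter, 20 mm high, lying on the desk. Origin: centre of its underside.
There are look-alikes about, which are no part of the job. What is shaped like the bush_next but green or turquoise is not meant.

How it is judged:
On the way, in this order (a step that is already met when the one before it is completed fails the run):
1. the eject knob is turned to its stop (1.02 rad or more) (value of joint eject_knob above 1.02 rad), for 0.05 s.
2. the measured bush lies in the catch tray and the knob has sprung back (under 0.06 rad) (x of bush_done_mid in the frame of fixture between -0.055 and 0.055 m and y of bush_done_mid in the frame of fixture between 0.032 and 0.127 m and z of bush_done_mid in the frame of fixture below 0.04 m and value of joint eject_knob below 0.06 rad), for 0.2 s.
At the end, for the whole second after the job is handed in: Measured bush at rest in the catch tray, inside its walls, centre below 40 mm; knob back at rest (under 0.06 rad); other bush at rest upright (within 0.06 rad) on the deck in the nest, within 3 mm of the back stop and 8 mm of the lane's centre line (all of step 2 and x of bush_next in the frame of fixture between -0.003 and 0.006 m and y of bush_next in the frame of fixture between -0.008 and 0.008 m and z of bush_next in the frame of fixture between 0.025 and 0.034 m and angle between bush_next's own z axis and vertical below 0.06 rad and linear speed of each of bush_done, bush_next below 0.01 m/s); the robot touches nothing.
It fails at once if the robot touches the measured bush (contact force between any of the fingers, the arm and bush_done above 0.5 N).
It fails at once if the taper plug or the gear is moved more than 15 mm (distance of any of taper_plug, spur_gear from where it was at the start of the episode above 0.015 m).
It also fails if it takes over 69 s, if anything falls off the work surface, if the arm or the gripper's body presses on something with over 40 N, if the wrist force passes 120 N, or if a joint passes its speed limit or range.

### The arm

A 7-joint arm with a two-finger parallel gripper is mounted at the origin on a cart in front of the work surface, level with it; the furniture and walls round the work are solid. World frame = base frame: x ahead of the robot, y to its left, z up, the work surface at z = 0. Lengths are in m, angles in rad, forces in N, time in s.
With the tool pointing down it reaches from about 0.375 to 0.925 m from the base axis. Payload 3.1 kg.
Tool frame: the origin (TCP) lies midway between the tips of the shut fingers; the grasp point (between the pads) lies 19 mm behind it; z points along the fingers, y is the direction in which the jaws open and shut (so a half turn about z gives the same grasp; the last joint's range is limited). The gripper opens to 85 mm and grips with 20 to 120 N. Pads are 22 mm wide; open, the fingers measure 114 mm over their backs; the gripper's body (76 mm by 85 mm) begins 54 mm behind the grasp point. The pads swing forward as they close: fully open they stand 13 mm farther back than shut.
Start: joints at [1.007, 0.383, 0.044, 1.598, -0.018, 1.161, -0.05], TCP at [0.292, -0.581, 0.206] pointing down, gripper open.
Joint ranges: [-2.61, 2.61], [-0.41, 2.15], [-1.48, 1.57], [0, 2.5], [-1.57, 4.71], [0.05, 1.97], [-2.85, 2.85]. Speed limits (rad/s): [2.79, 2.79, 3.14, 3.14, 3.14, 3.14, 3.14].

### API

Orientations are given as [roll, pitch, yaw] about the fixed x, y, z axes, in that order (R = Rz(yaw) Ry(pitch) Rx(roll)).
In Python, from plant import env gives the robot as it stands. The module is installed in compiled form; this text tells all that it offers.
- The arm moves only by the shell command python3 -m pendant 'ROWS' [FORCE]. ROWS is JSON, one flat list of numbers, 7 for each row, row after row: the shift along the world's x, y, z in mm, then the turn, a rotation vector about the world's x, y, z in degrees, then the opening, from 0 (shut) to 1 (fully open). A call has 1 to 12 rows; each row is the pose to reach, as a shift and turn from the pose measured when the call began; what a row does not reach only later rows make up. A row lasts 1/8 s, in which the tool goes at most 62.5 mm and 10.7 degrees, less where a joint would pass 70% of its speed; a pose out of reach is approached as far as the arm can. A call with a gripper value outside its range is refused whole. The fingers move at their own pace and stop on an object; FORCE is the grip in N (left out, the last holds). Time passes only in rows, so rows that repeat a pose let the fingers close. It gives the time, the measured TCP pose, the force and the opening at its end, in the units of the state.
- env.state(): the state, without advancing time (a new reading comes with each control period).
- env.snapshot(name): name is "scene" or "top" or "wrist"; returns a dict with "pixels" (384x512x3 uint8, blue, green, red), "depth" (384x512 float32, m along the optical axis (not along the pixel's ray), 0 where there is no reading), "fx", "fy", "cx", "cy" (pixels), "extrinsics" (4x4, takes a point from world to camera coordinates). Camera axes: x right, y down, z forward; pixel columns grow to the right and rows downward; lengths in m; the calibration is good to about 2 mm. The wrist camera is an equidistant fisheye: a pixel r from the principal point sees the ray r / f radians off the axis. A picture is of the moment at which its call begins.
- env.close_job(): hands the job in, once; it reports no verdict.
The state is a dict: "time": time; "q": joint angles; "qvel": joint speeds; "tau": joint torques, N m; "eef_pos": TCP position; "tcp_rot": TCP orientation; "ft_force": force on the tool from outside, world axes, zero at the start; "moment": the same for the moment, N m; "opening": finger opening in m.
Only numpy, scipy, OpenCV 4.12 (cv2) and the standard library are available. Lean on these libraries where they do the work, as an engineer would, in place of code of your own. Each camera call takes 0.05 s, during which the arm holds its last target.

## Working session

There is one attempt and no reset: what is moved stays moved. The work goes in short steps, Python scripts to look and compute and a shell command to move; the robot and the scene stay as the last step left them, time stands still between calls to the robot, and variables do not carry over. Pictures are saved under pics/ and viewed, and the job is handed in when it is done.

```bash
mkdir -p pics; cat > h.py <<'E'
import numpy as np, cv2
from plant import env
def snap(n,f):
    s=env.snapshot(n); cv2.imwrite('pics/'+f+'.png',s['pixels']); np.savez('/tmp/'+f,**s); return s
def ray_plane(s,u,v,z):
    T=np.array(s['extrinsics']);R=T[:3,:3];t=T[:3,3];c=-R.T@t
    d=R.T@np.array([(u-s['cx'])/s['fx'],(v-s['cy'])/s['fy'],1]); return c+d*(z-c[2])/d[2]
def depthpt(s,u,v):
    T=np.array(s['extrinsics']);R=T[:3,:3];t=T[:3,3];d=float(s['depth'][v,u])
    return R.T@(np.array([(u-s['cx'])/s['fx']*d,(v-s['cy'])/s['fy']*d,d])-t)
def cloud(s):
    T=np.array(s['extrinsics']);R=T[:3,:3];t=T[:3,3];d=s['depth']
    v,u=np.mgrid[:d.shape[0],:d.shape[1]]
    P=np.stack([(u-s['cx'])/s['fx']*d,(v-s['cy'])/s['fy']*d,d],-1)-t
    return P@R
E
python3 - <<'E'
from h import *
snap('scene','scene0');snap('top','top0');snap('wrist','wrist0');print(env.state())
E
```

```text
{'time': 0.15, 'q': array([ 1.00718589,  0.38360754,  0.04382522,  1.59921284, -0.01790016,
        1.16121643, -0.04990105]), 'qvel': array([ 0.00021117, -0.00350726,  0.00159385, -0.00562914, -0.0010879 ,
       -0.00040653, -0.00013862]), 'tau': array([ 1.56092898e-03, -4.34055519e+01,  1.02663003e+00, -2.49978715e+01,
        1.07894285e-02,  7.28521060e-03,  1.83677679e-05]), 'eef_pos': array([ 0.29159999, -0.58003302,  0.20500138]), 'tcp_rot': array([-3.13954269e+00,  9.54445776e-05,  4.65903231e-01]), 'ft_force': array([-0.03277443, -0.12016081,  0.34051772]), 'moment': array([ 0.00239507,  0.00026451, -0.00647447]), 'opening': 0.0858417967740148}
```

View pics/top0.png

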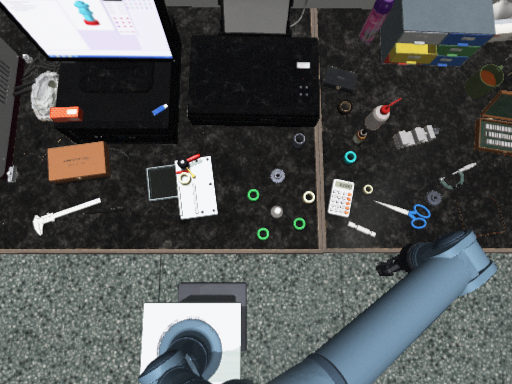

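View pics/scene0.png

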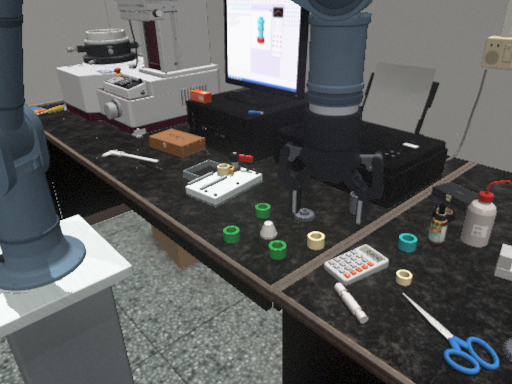

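View pics/wrist0.png

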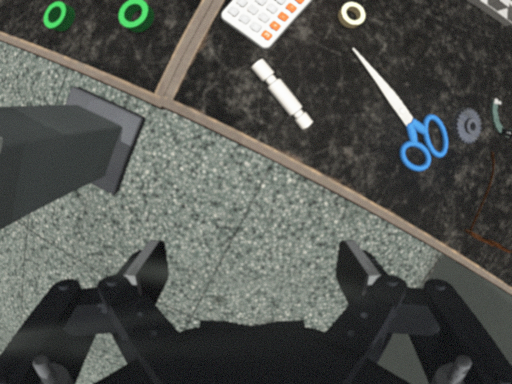

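The top view shows the fixture at about (197,188) with the tray on its left. The bush candidates are a tan ring at (309,197), a smaller tan ring at (368,189), green rings at (253,195), (263,233) and (299,223), and a turquoise ring at (351,157). Next I'll enlarge and measure.

```bash
python3 - <<'E'
from h import *
s=dict(np.load('/tmp/top0.npz'));P=cloud(s)
im=s['pixels']
a=cv2.resize(im[145:230,140:240],(800,680),interpolation=cv2.INTER_CUBIC)
cv2.imwrite('pics/topfix.png',a)
b=cv2.resize(im[120:245,230:390],(800,625),interpolation=cv2.INTER_CUBIC)[:600]
cv2.imwrite('pics/topring.png',b)
print(s['fx'],s['cx'],s['cy'],np.round(s['extrinsics'],4).tolist())
hsv=cv2.cvtColor(im,cv2.COLOR_BGR2HSV)
for n,(u0,u1,v0,v1) in dict(big=(300,320,188,207),small=(362,376,182,196),plug=(268,286,203,220),gear=(268,288,166,186)).items():
    p=P[v0:v1,u0:u1];m=(p[...,2]>0.008);q=p[m];print(n,q.min(0).round(4),q.max(0).round(4),m.sum(),ray_plane(s,(u0+u1)/2,(v0+v1)/2,0).round(3))
c=dict(np.load('/tmp/scene0.npz'))
cv2.imwrite('pics/sc.png',cv2.resize(c['pixels'][145:265,175:335],(800,600),interpolation=cv2.INTER_CUBIC))
E
```

```text
357.245371785124 252.30947745815487 190.76014249216033 [[0.001, -0.9998, 0.0177, -0.1993], [-0.9823, -0.0043, -0.187, 0.5139], [0.1871, -0.0172, -0.9822, 1.1473], [0.0, 0.0, 0.0, 1.0]]
big [ 0.2904 -0.4106  0.0081] [ 0.5198 -0.1774  1.2265] 88 [ 0.501 -0.4    0.   ]
small [ 0.2904 -0.6146  0.0087] [ 0.5461 -0.1774  1.2265] 49 [ 0.532 -0.61   0.   ]
plug [ 0.2904 -0.3007  0.0084] [ 0.4689 -0.1774  1.2265] 109 [ 0.451 -0.284  0.   ]
gear [ 0.2904 -0.3206  0.0082] [ 0.6041 -0.1774  1.2265] 160 [ 0.577 -0.289  0.   ]
```

View pics/topfix.png

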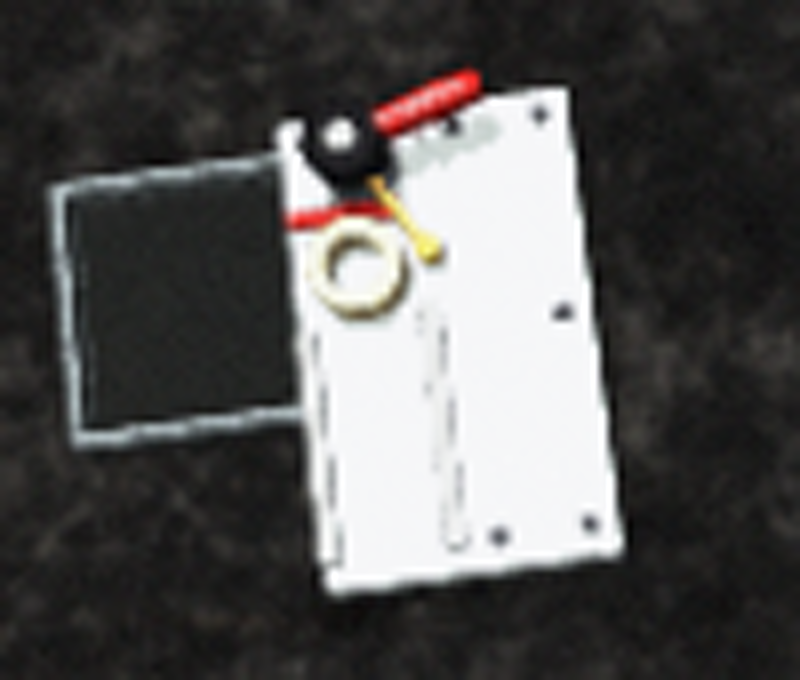

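View pics/topring.png

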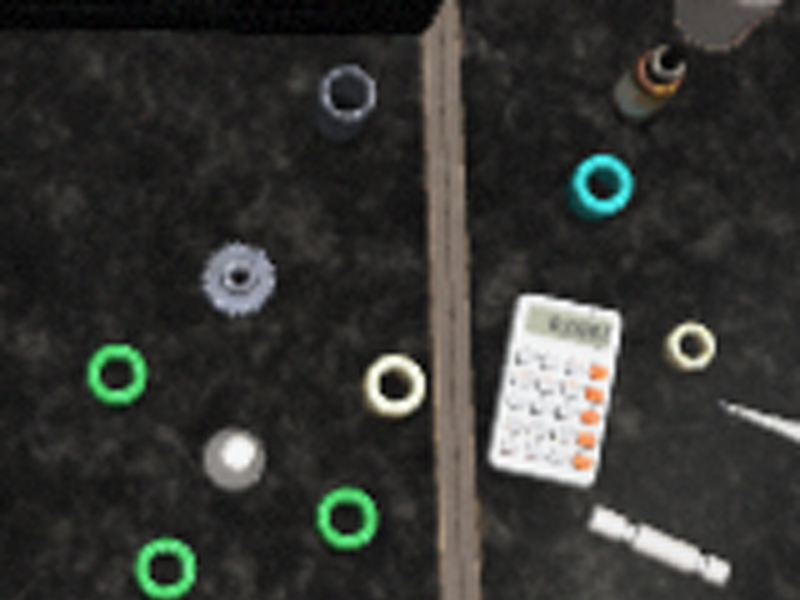

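View pics/sc.png

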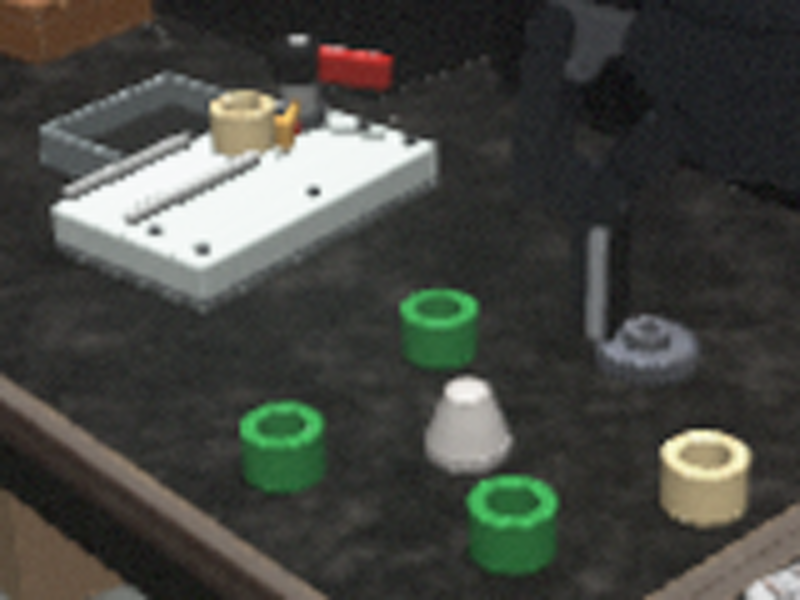

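The fixture crop shows the bush in the nest at about (185,179), the pin on its right at (193,176), and the red lever pointing right with its tip near (199,155). The only full-size tan ring on the desk is at (309,197), to the right of the fixture. It is the same colour and size as the measured bush. The tan ring at (368,189) is smaller and the other rings are green or turquoise, so (309,197) is bush_next.

```bash
python3 - <<'E'
from h import *
s=dict(np.load('/tmp/top0.npz'));im=s['pixels'];P=cloud(s)
hsv=cv2.cvtColor(im,cv2.COLOR_BGR2HSV)
def ctr(m,z,off,name):
    v,u=np.nonzero(m); pts=np.array([ray_plane(s,a,b,z)[:2] for a,b in zip(u+off[0],v+off[1])])
    print(name,len(u),'mean',pts.mean(0).round(4),'mid',((pts.max(0)+pts.min(0))/2).round(4),'ext',np.ptp(pts,axis=0).round(4),hsv[v,u].mean(0).round()); return pts
for n,(u0,u1,v0,v1) in dict(done=(178,192,170,187),big=(300,319,188,207),small=(362,376,182,196)).items():
    h=hsv[v0:v1,u0:u1]; m=(h[...,0]>12)&(h[...,0]<35)&(h[...,1]>30)&(h[...,2]>150)
    n_,l,st,_=cv2.connectedComponentsWithStats(m.astype(np.uint8)); k=1+np.argmax(st[1:,4])
    z=.056 if n=='done' else .026
    p=ctr(l==k,z,(u0,v0),n)
    (c,r)=cv2.minEnclosingCircle(p.astype(np.float32)); print(c,r)
# deck
g=im.min(2); m=(g>225).astype(np.uint8); m[:, :140]=0;m[:,240:]=0;m[:145]=0;m[230:]=0
m=cv2.morphologyEx(m,cv2.MORPH_CLOSE,np.ones((7,7)))
cs,_=cv2.findContours(m,cv2.RETR_EXTERNAL,cv2.CHAIN_APPROX_NONE);c=max(cs,key=cv2.contourArea)[:,0]
w=np.array([ray_plane(s,a,b,.03)[:2] for a,b in c])
box=cv2.minAreaRect((w*1000).astype(np.float32));print(box,cv2.boxPoints(box).round(1).tolist())
m=((hsv[...,0]<8)|(hsv[...,0]>172))&(hsv[...,1]>150)&(hsv[...,2]>120); m[:150]=0;m[230:]=0;m[:,:174]=0;m[:,210:]=0
p=ctr(m[:168],.082,(0,0),'lever'); 
for v,u in [(146+8,199),(174,184)]: print(depthpt(s,u,v).round(4))
for name,u,v in [('plug',277,212),('gear',278,175)]: print(name, ray_plane(s,u,v,.02).round(3))
E
```

```text
done 11 mean [0.5762 0.0118] mid [0.5748 0.0131] ext [0.0172 0.0106] [118.   5. 244.]
(0.5747967958450317, 0.013115921057760715) 0.010209918022155762
big 8 mean [ 0.509  -0.3879] mid [ 0.5068 -0.3891] ext [0.0105 0.0208] [118.   8. 204.]
(0.5050550103187561, -0.3891012966632843) 0.011077700182795525
small 12 mean [ 0.5302 -0.605 ] mid [ 0.5287 -0.6028] ext [0.0246 0.0104] [118.   4. 247.]
(0.5287189483642578, -0.6057453751564026) 0.012427096255123615
((532.6216430664062, -4.1555023193359375), (201.5308380126953, 123.51448822021484), 8.169038772583008) [[424.1000061035156, 42.70000076293945], [441.70001220703125, -79.5999984741211], [641.0999755859375, -51.0], [623.5999755859375, 71.30000305175781]]
lever 33 mean [ 0.621  -0.0019] mid [ 0.6196 -0.0009] ext [0.0242 0.0394] [  1. 191. 189.]
[ 0.6316 -0.0205  0.0823]
[0.5707 0.0322 0.0508]
plug [ 0.447 -0.283  0.02 ]
gear [ 0.576 -0.288  0.02 ]
```

```bash
python3 -m pendant '[20,40,40,0,0,-5,1, 40,90,70,0,0,-12,1, 60,145,95,0,0,-18.5,1, 80,200,95,0,0,-18.5,1, 100,255,95,0,0,-18.5,1, 120,310,95,0,0,-18.5,1, 138,360,95,0,0,-18.5,1, 138,380,95,0,0,-18.5,1, 138,380,95,0,0,-18.5,1, 138,380,95,0,0,-18.5,1]'
python3 - <<'E'
from h import *
snap('wrist','w1');s=snap('top','t1')
E
```

```text
time: 1.4
eef_pos: [0.4286, -0.2025, 0.2998]
tcp_rot: [-3.14, 0.001, 0.139]
ft_force: [-0.6, 0.0, -0.1]
opening: 0.0856
```

View pics/w1.png

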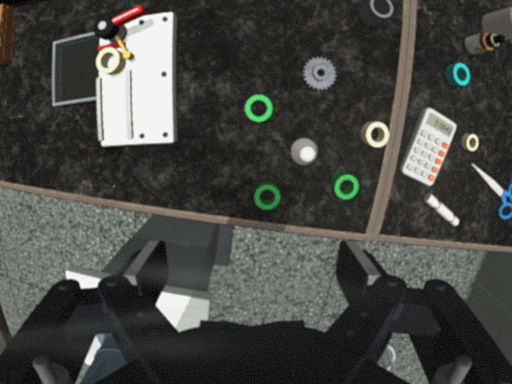

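The wrist picture shows the fixture at (136,80), bush_next at (376,134), the plug at (305,151) and the gear at (320,73). Now I'll move closer above the fixture.

```bash
python3 -m pendant '[10,60,0,0,0,0,0, 20,120,0,0,0,0,0, 40,175,-10,0,0,0,0, 50,200,-30,0,0,0,0, 50,200,-30,0,0,0,0, 50,200,-30,0,0,0,0]'
cat >> h.py <<'E'
def fray(s,u,v,z):
    T=np.array(s['extrinsics']);R=T[:3,:3];t=T[:3,3];c=-R.T@t
    u=np.atleast_1d(u).astype(float);v=np.atleast_1d(v).astype(float)
    a=(u-s['cx'])/s['fx'];b=(v-s['cy'])/s['fy'];th=np.hypot(a,b);k=np.where(th>0,np.sin(th)/np.maximum(th,1e-9),1)
    d=np.stack([a*k,b*k,np.cos(th)],-1)@R
    return (c+d*((z-c[2])/d[:,2])[:,None])
E
python3 - <<'E'
from h import *
s=snap('wrist','w2');T=s['extrinsics'];print(-T[:3,:3].T@T[:3,3],T[:3,:3].round(2).tolist(),s['fx'],s['cx'],s['cy'])
w1=dict(np.load('/tmp/w1.npz'))
for n,u,v,z in [('next',376,134,.013),('plug',305,151,.018),('gear',320,73,.01)]: print(n,fray(w1,u,v,z).round(4))
E
```

```text
time: 2.25
eef_pos: [0.4789, -0.0049, 0.2699]
tcp_rot: [-3.14, 0.001, 0.135]
ft_force: [-0.8, -1.0, 0.1]
opening: 0.0002
[0.54598566 0.00290111 0.43799347] [[0.13, -0.99, -0.0], [-0.95, -0.13, 0.27], [-0.27, -0.04, -0.96]] 297.3186396354542 251.6760214008236 195.6947272712748
next [[ 0.4997 -0.3959  0.013 ]]
plug [[ 0.4528 -0.2825  0.018 ]]
gear [[ 0.5772 -0.2886  0.01  ]]
```

View pics/w2.png

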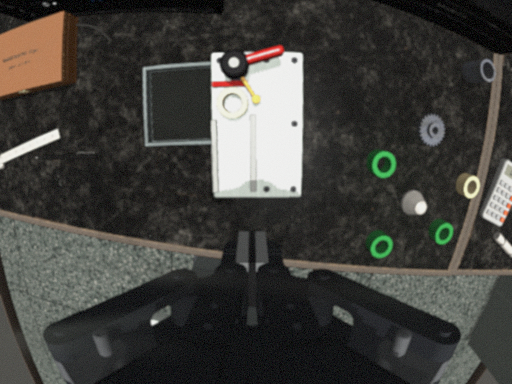

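The fixture is now in full view: deck corners near (211,52), (303,52), (301,195) and (214,196), bush ring (233,104), pin (256,99), lever tip (282,49).

```bash
python3 - <<'E'
from h import *
s=dict(np.load('/tmp/w2.npz'));im=s['pixels'];hsv=cv2.cvtColor(im,cv2.COLOR_BGR2HSV)
cv2.imwrite('pics/w2z.png',cv2.resize(im[35:210,135:315],(617*1,600),interpolation=cv2.INTER_CUBIC))
g=im.min(2);m=(g>150).astype(np.uint8);m[:,:205]=0;m[:,310:]=0;m[:45]=0;m[205:]=0
m=cv2.morphologyEx(m,cv2.MORPH_CLOSE,np.ones((9,9)))
cs,_=cv2.findContours(m,cv2.RETR_EXTERNAL,cv2.CHAIN_APPROX_NONE);c=max(cs,key=cv2.contourArea)[:,0]
w=fray(s,c[:,0],c[:,1],.03)[:,:2]
box=cv2.minAreaRect((w*1000).astype(np.float32));print(box,cv2.boxPoints(box).round(1).tolist())
# line fits: right edge & left edge & front
def line(sel,name):
    vx,vy,x,y=cv2.fitLine((w[sel]*1000).astype(np.float32),cv2.DIST_HUBER,0,.01,.01).ravel();print(name,sel.sum(),np.degrees(np.arctan2(vy,vx)).round(2),x,y)
u,v=c.T
line((u>295)&(v>70)&(v<185),'right');line((u<218)&(v>130)&(v<185),'left');line((v>185)&(u>225)&(u<290),'front');line((v<60)&(u>285),'back')
# lever
r=((hsv[...,0]<8)|(hsv[...,0]>172))&(hsv[...,1]>120)&(hsv[...,2]>90)
r[:40]=0;r[75:]=0;r[:,:240]=0;r[:,300:]=0
vv,uu=np.nonzero(r);p=fray(s,uu,vv,.082)[:,:2]*1000
print('lever',len(uu),cv2.minAreaRect(p.astype(np.float32)),'ext u',uu.min(),uu.max())
for n,a,b,z in [('knobc',235,62,.084),('ring',233,103.5,.056),('pin',256,98.5,.053),('gA',253,114,.038),('gB',253,189,.038)]: print(n,fray(s,a,b,z)[0].round(4))
E
```

```text
((534.4981079101562, -0.6564559936523438), (206.77734375, 134.31365966796875), 8.318778991699219) [[422.5, 50.79999923706055], [441.8999938964844, -82.0999984741211], [646.5, -52.099998474121094], [627.0999755859375, 80.80000305175781]]
right 114 8.25 559.0758 -64.3735
left 64 8.51 473.45276 49.270752
front 64 -82.28 432.3296 -12.6947565
back 22 89.44 640.3634 -42.621445
lever 281 ((621.7999877929688, -2.2447280883789062), (13.306310653686523, 46.77436828613281), 25.7091121673584) ext u 245 284
knobc [0.6061 0.0311 0.084 ]
ring [0.5569 0.0286 0.056 ]
pin [0.5672 0.0006 0.053 ]
gA [0.5468 0.0016 0.038 ]
gB [ 0.4447 -0.0123  0.038 ]
```

View pics/w2z.png

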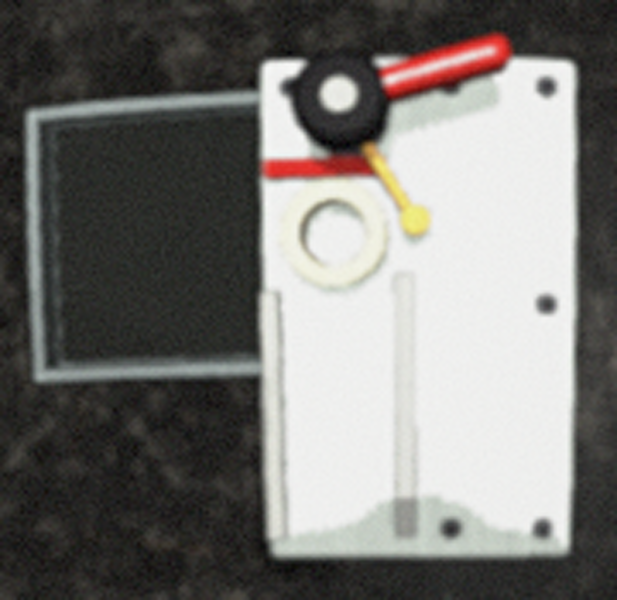

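```bash
cat >> h.py <<'E'
O=np.array([561.,30.5]);YAW=np.radians(8.2);RF=np.array([[np.cos(YAW),-np.sin(YAW)],[np.sin(YAW),np.cos(YAW)]])
def W(x,y): return O+RF@np.array([x,y])
E
python3 - <<'E'
from h import *
s=dict(np.load('/tmp/t1.npz'));P=cloud(s)
m=(P[...,0]>.64)&(P[...,0]<.8)&(P[...,1]>-.15)&(P[...,1]<.15)&(P[...,2]>.05)&(P[...,2]<.6)
q=P[m];print(m.sum(),q.min(0),q.max(0), np.percentile(q[:,0],[1,5]))
p=env.state()['eef_pos']*1000;print(p)
A=np.array([45,-4.5])
for th,d in [(0,40),(0,30),(0,22),(.2,22),(.4,22),(.6,22),(.8,22),(1.0,22),(1.1,22),(1.15,22)]:
    f=.3-th;w=W(*(A+44*np.array([np.sin(f),-np.cos(f)])+d*np.array([np.cos(f),np.sin(f)])));print(th,d,(w-p[:2]).round(0),w.round(0))
E
```

```text
2480 [ 0.68853683 -0.14959652  0.05019048] [0.79998918 0.14967257 0.17936501] [0.68996373 0.6923578 ]
[478.98761085  -5.12162969 270.22320448]
0 40 [182.  15.] [661.  10.]
0 30 [173.  11.] [652.   6.]
0 22 [166.   7.] [645.   2.]
0.2 22 [159.   0.] [638.  -5.]
0.4 22 [151.  -5.] [630. -11.]
0.6 22 [142.  -9.] [621. -14.]
0.8 22 [132. -11.] [611. -16.]
1.0 22 [123. -11.] [602. -17.]
1.1 22 [118. -11.] [597. -16.]
1.15 22 [115. -10.] [594. -15.]
```

```bash
python3 - <<'E'
from h import *
s=dict(np.load('/tmp/t1.npz'));P=cloud(s)
for y0 in np.arange(-.16,.16,.02):
    m=(P[...,0]>.64)&(P[...,0]<.9)&(P[...,1]>y0)&(P[...,1]<y0+.02)&(P[...,2]>.04)&(P[...,2]<.6);q=P[m]
    print(round(y0,2),m.sum(),[(round(z,2),round(q[(q[:,2]>z)][:,0].min(),3)) for z in (.04,.08,.11,.14,.17) if (q[:,2]>z).any()])
E
```

```text
-0.16 304 [(0.04, np.float64(0.754)), (0.08, np.float64(0.755)), (0.11, np.float64(0.757))]
-0.14 308 [(0.04, np.float64(0.754)), (0.08, np.float64(0.755)), (0.11, np.float64(0.756))]
-0.12 307 [(0.04, np.float64(0.754)), (0.08, np.float64(0.755)), (0.11, np.float64(0.756))]
-0.1 309 [(0.04, np.float64(0.754)), (0.08, np.float64(0.754)), (0.11, np.float64(0.756))]
-0.08 302 [(0.04, np.float64(0.755)), (0.08, np.float64(0.755)), (0.11, np.float64(0.758))]
-0.06 303 [(0.04, np.float64(0.755)), (0.08, np.float64(0.756)), (0.11, np.float64(0.759))]
-0.04 303 [(0.04, np.float64(0.755)), (0.08, np.float64(0.755)), (0.11, np.float64(0.759))]
-0.02 300 [(0.04, np.float64(0.756)), (0.08, np.float64(0.756)), (0.11, np.float64(0.759))]
-0.0 259 [(0.04, np.float64(0.755)), (0.08, np.float64(0.755)), (0.11, np.float64(0.76))]
0.02 40 [(0.04, np.float64(0.761)), (0.08, np.float64(0.761)), (0.11, np.float64(0.895)), (0.14, np.float64(0.895)), (0.17, np.float64(0.895))]
0.04 86 [(0.04, np.float64(0.894)), (0.08, np.float64(0.894)), (0.11, np.float64(0.894)), (0.14, np.float64(0.894)), (0.17, np.float64(0.894))]
0.06 849 [(0.04, np.float64(0.689)), (0.08, np.float64(0.689)), (0.11, np.float64(0.689)), (0.14, np.float64(0.689)), (0.17, np.float64(0.715))]
0.08 525 [(0.04, np.float64(0.69)), (0.08, np.float64(0.69)), (0.11, np.float64(0.69)), (0.14, np.float64(0.69)), (0.17, np.float64(0.718))]
0.1 529 [(0.04, np.float64(0.69)), (0.08, np.float64(0.69)), (0.11, np.float64(0.69)), (0.14, np.float64(0.69)), (0.17, np.float64(0.714))]
0.12 553 [(0.04, np.float64(0.689)), (0.08, np.float64(0.689)), (0.11, np.float64(0.689)), (0.14, np.float64(0.689)), (0.17, np.float64(0.691))]
0.14 564 [(0.04, np.float64(0.689)), (0.08, np.float64(0.689)), (0.11, np.float64(0.689)), (0.14, np.float64(0.689)), (0.17, np.float64(0.704))]
```

```bash
python3 - <<'E'
from h import *
p=env.state()['eef_pos']*1000;print(p)
A=np.array([45,-4.5])
for r,th,d in [(50,0,30),(50,0,22)]+[(50,t,20) for t in (.2,.4,.6,.8,1.0,1.1,1.15)]:
    f=.3-th;w=W(*(A+r*np.array([np.sin(f),-np.cos(f)])+d*np.array([np.cos(f),np.sin(f)])));print(th,d,(w-p[:2]).round(0),w.round(0))
E
python3 -m pendant '[60,-10,0,0,0,0,0, 120,-10,0,0,0,0,0, 176,4,0,0,0,0,0, 176,4,-30,0,0,0,0, 176,4,-70,0,0,0,0, 176,4,-110,0,0,0,0, 176,4,-110,0,0,0,0]'
python3 - <<'E'
from h import *
snap('scene','s2');snap('wrist','w3')
E
```

```text
[478.98761085  -5.12162969 270.22320448]
0 30 [176.   5.] [655.   0.]
0 22 [169.   2.] [647.  -3.]
0.2 20 [159.  -6.] [638. -11.]
0.4 20 [149. -12.] [628. -17.]
0.6 20 [139. -15.] [618. -20.]
0.8 20 [128. -16.] [607. -21.]
1.0 20 [118. -15.] [597. -21.]
1.1 20 [112. -14.] [591. -19.]
1.15 20 [110. -13.] [589. -19.]
time: 3.18
eef_pos: [0.6518, -0.0045, 0.1564]
tcp_rot: [-3.141, 0.009, 0.131]
ft_force: [0.0, -0.3, -0.6]
opening: -0.0001
```

View pics/w3.png

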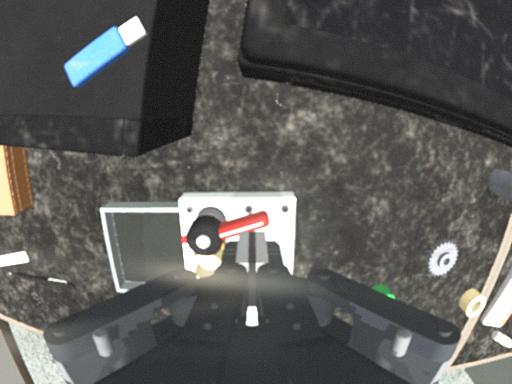

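View pics/s2.png

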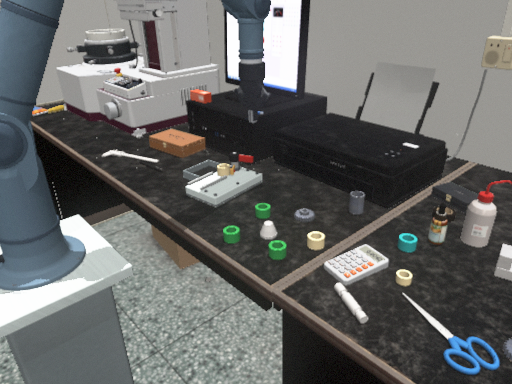

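```bash
python3 - <<'E'
from h import *
s=dict(np.load('/tmp/w3.npz'));im=s['pixels']
cv2.imwrite('pics/w3z.png',cv2.resize(im[180:290,150:310],(800,550),interpolation=cv2.INTER_CUBIC))
hsv=cv2.cvtColor(im,cv2.COLOR_BGR2HSV)
r=((hsv[...,0]<8)|(hsv[...,0]>172))&(hsv[...,1]>120)&(hsv[...,2]>90);r[:200]=0;r[245:]=0;r[:,:215]=0;r[:,290:]=0
v,u=np.nonzero(r);p=fray(s,u,v,.082)[:,:2]*1000;print(cv2.minAreaRect(p.astype(np.float32)))
i=u.argmax();print(u[i],v[i],p[i],'back edge max x',p[:,0].max(),'exp tip',W(63,-63.5))
print('knob',fray(s,203,240,.084)[0],W(45,-4.5)); print('corner BR',fray(s,297,192,.03)[0],W(70,-95),'BL',fray(s,180,195,.03)[0],W(70,30))
print(env.state()['eef_pos'])
E
```

```text
((625.4342651367188, 0.0219268798828125), (17.34459686279297, 46.24435043334961), 29.599506378173828)
267 217 [635.41021847 -20.90358588] back edge max x 639.6651801258616 exp tip [632.41283984 -23.36516784]
knob [0.60653677 0.03319812 0.084     ] [606.18176059  32.46430898]
corner BR [ 0.64847376 -0.05332291  0.03      ] [643.83408487 -53.54471658] BL [0.62923265 0.06839269 0.03      ] [626.00546815  70.17731229]
[ 0.65578426 -0.00298696  0.16146981]
```

View pics/w3z.png

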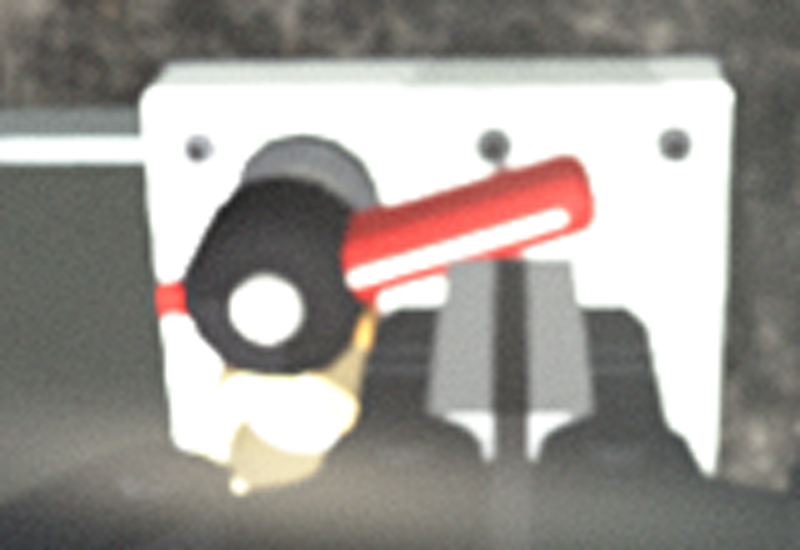

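The fingers (265,265 in frame, crop 510,330) are just behind and above the lever. I'll back off a few mm more before going down.

```bash
python3 -m pendant '[8,-2,0,0,0,0,0, 8,-2,-30,0,0,0,0, 8,-2,-70,0,0,0,0, 8,-2,-107,0,0,0,0, 8,-2,-107,0,0,0,0, 8,-2,-107,0,0,0,0]'
python3 - <<'E'
from h import *
snap('wrist','w4')
E
```

```text
time: 4.03
eef_pos: [0.6664, -0.005, 0.0572]
tcp_rot: [3.141, -0.006, 0.131]
ft_force: [0.4, 0.3, -0.2]
opening: -0.0
```

View pics/w4.png

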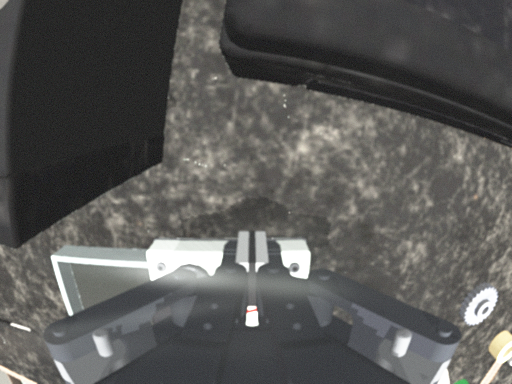

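```bash
python3 -m pendant '[-12,-3,-3,0,0,0,0, -20,-3,-3,0,0,0,0, -27,-6,-3,0,0,0,0, -37,-12,-3,0,0,0,0, -47,-15,-3,0,0,0,0, -57,-16,-3,0,0,0,0, -67,-16,-3,0,0,0,0, -73,-14,-3,0,0,0,0, -73,-14,-3,0,0,0,0, -73,-14,-3,0,0,0,0]'
python3 - <<'E'
from h import *
snap('wrist','w5');snap('scene','s5');snap('top','t5');print(env.state()['ft_force'],env.state()['eef_pos'])
c=cv2.imread('pics/s5.png');cv2.imwrite('pics/s5z.png',cv2.resize(c[145:225,165:285],(780,520),interpolation=cv2.INTER_CUBIC))
c=cv2.imread('pics/t5.png');cv2.imwrite('pics/t5z.png',cv2.resize(c[145:225,135:235],(750,600),interpolation=cv2.INTER_CUBIC))
E
```

```text
time: 5.32
eef_pos: [0.596, -0.0201, 0.0569]
tcp_rot: [3.139, -0.012, 0.131]
ft_force: [3.4, -0.2, 6.8]
opening: 0.0001
[2.30102978 0.36634154 6.76430464] [ 0.59604846 -0.02014062  0.05683961]
```

View pics/s5z.png

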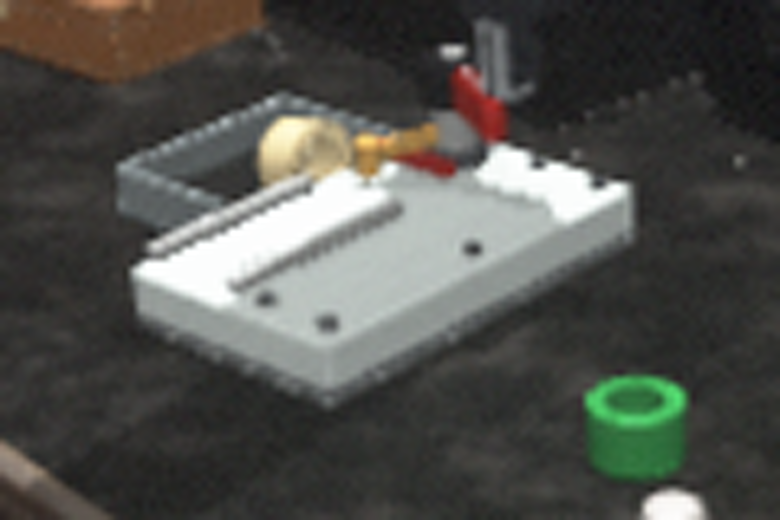

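View pics/t5z.png

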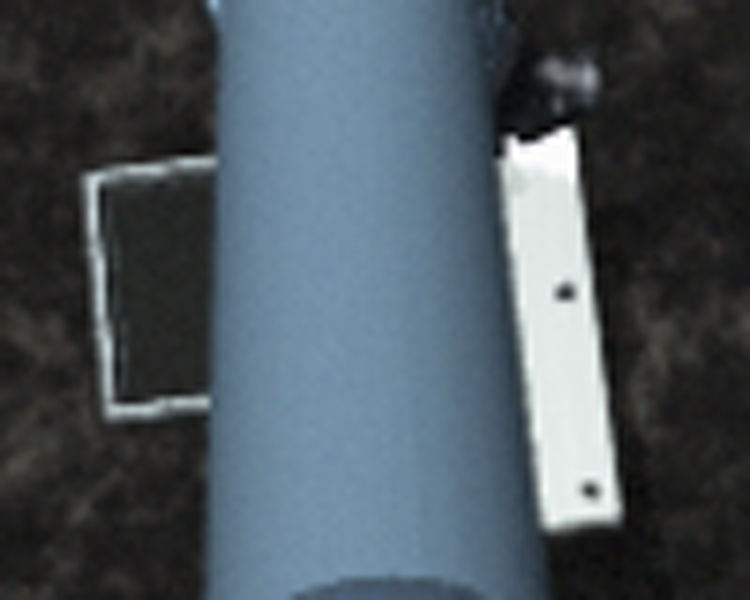

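The bush is tipping over the nest's open left side (about (213,169) in the scene view). The low force says the lever is not yet at its stop, so I'll push a bit further.

```bash
python3 -m pendant '[-7,3,-3,0,0,0,0, -11,7,-3,0,0,0,0, -14,10,-3,0,0,0,0, -14,10,-3,0,0,0,0, -14,10,-3,0,0,0,0]'
python3 - <<'E'
from h import *
snap('scene','s6');print(env.state()['ft_force'],env.state()['eef_pos'])
c=cv2.imread('pics/s6.png');cv2.imwrite('pics/s6z.png',cv2.resize(c[145:225,165:285],(780,520),interpolation=cv2.INTER_CUBIC))
E
```

```text
time: 6.1
eef_pos: [0.5849, -0.0146, 0.0568]
tcp_rot: [3.133, -0.017, 0.128]
ft_force: [1.8, -4.1, 10.4]
opening: 0.0003
[ 2.58515051 -3.01109899 11.28324838] [ 0.58487536 -0.01463073  0.05679768]
```

View pics/s6z.png

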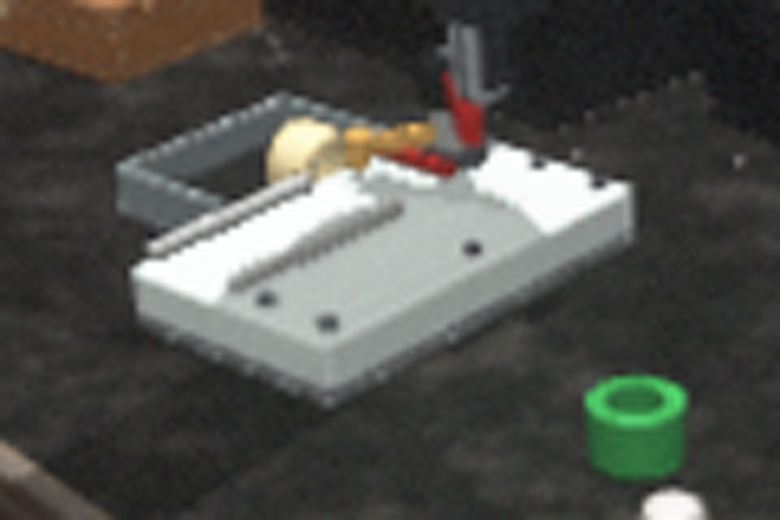

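```bash
python3 -m pendant '[0,0,6,0,0,0,0, -3,2,6,0,0,0,0, -6,5,6,0,0,0,0, -6,5,6,0,0,0,0, -6,5,6,0,0,0,0]'
python3 - <<'E'
from h import *
snap('scene','s7');snap('wrist','w7');print(env.state()['ft_force'],env.state()['eef_pos'])
c=cv2.imread('pics/s7.png');cv2.imwrite('pics/s7z.png',cv2.resize(c[145:225,165:285],(780,520),interpolation=cv2.INTER_CUBIC))
E
```

```text
time: 6.78
eef_pos: [0.5783, -0.0093, 0.0623]
tcp_rot: [3.133, -0.016, 0.129]
ft_force: [-0.7, -0.1, 0.3]
opening: 0.0001
[-0.1085222  -0.42277165 -1.03923788] [ 0.57874456 -0.00957557  0.0625763 ]
```

View pics/s7z.png

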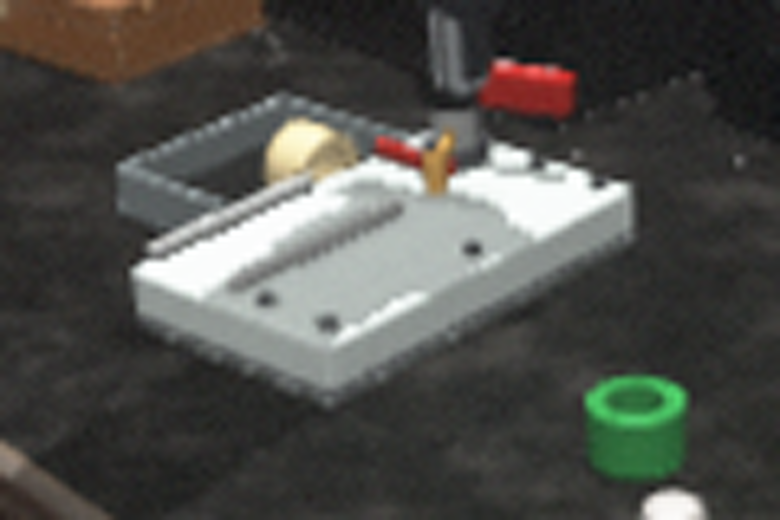

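View pics/w7.png

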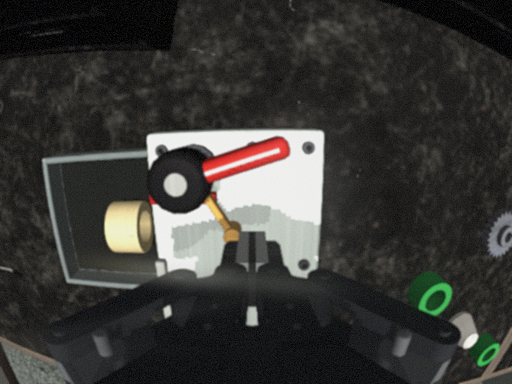

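The lever slipped out from under the fingers and sprang back. The bush lies on its side in the tray (wrist 128,227), but I can't be sure the stop was reached. I'll work out the angle it reached from the pin's position.

```bash
python3 - <<'E'
from h import *
O=np.array([562.5,30.5])
def Wz(x,y,z): return np.append(O+RF@np.array([x,y]),z)/[1000,1000,1]
def proj(s,p):
    T=np.array(s['extrinsics']);q=T[:3,:3]@p+T[:3,3];return np.array([s['fx']*q[0]/q[2]+s['cx'],s['fy']*q[1]/q[2]+s['cy']])
A=np.array([45,-4.5])
for n,tcp in [('s5',(.596,-.0201,.0569)),('s6',(.5849,-.0146,.0568)),('s7',(.5785,-.0095,.0625))]:
    s=dict(np.load(f'/tmp/{n}.npz'))
    Z=lambda p:((proj(s,p)-[165,145])*6.5).round(0).tolist()
    print(n,'tcp',Z(np.array(tcp)),'tcp+40',Z(np.array(tcp)+[0,0,.04]),'knobtop',Z(Wz(45,-4.5,.084)))
    for th in (0,.8,.9,1.0,1.1):
        f=.3-th;e=np.array([np.sin(f),-np.cos(f)]);a=np.arctan2(-26.5,-43)-th;pin=A+50.5*np.array([np.cos(a),np.sin(a)])
        print(th,'tip top',Z(Wz(*(A+62*e),.082)),'tip bot',Z(Wz(*(A+62*e),.06)),'pin top',Z(Wz(*pin,.053)))
E
```

```text
s5 tcp [507.0, 137.0] tcp+40 [504.0, 57.0] knobtop [453.0, 47.0]
0 tip top [572.0, 67.0] tip bot [573.0, 110.0] pin top [435.0, 149.0]
0.8 tip top [496.0, 96.0] tip bot [498.0, 141.0] pin top [366.0, 134.0]
0.9 tip top [483.0, 98.0] tip bot [485.0, 143.0] pin top [361.0, 130.0]
1.0 tip top [470.0, 100.0] tip bot [472.0, 144.0] pin top [357.0, 127.0]
1.1 tip top [457.0, 101.0] tip bot [459.0, 145.0] pin top [354.0, 123.0]
s6 tcp [481.0, 141.0] tcp+40 [478.0, 61.0] knobtop [453.0, 47.0]
0 tip top [572.0, 67.0] tip bot [573.0, 110.0] pin top [435.0, 149.0]
0.8 tip top [496.0, 96.0] tip bot [498.0, 141.0] pin top [366.0, 134.0]
0.9 tip top [483.0, 98.0] tip bot [485.0, 143.0] pin top [361.0, 130.0]
1.0 tip top [470.0, 100.0] tip bot [472.0, 144.0] pin top [357.0, 127.0]
1.1 tip top [457.0, 101.0] tip bot [459.0, 145.0] pin top [354.0, 123.0]
s7 tcp [463.0, 130.0] tcp+40 [459.0, 50.0] knobtop [453.0, 47.0]
0 tip top [572.0, 67.0] tip bot [573.0, 110.0] pin top [435.0, 149.0]
0.8 tip top [496.0, 96.0] tip bot [498.0, 141.0] pin top [366.0, 134.0]
0.9 tip top [483.0, 98.0] tip bot [485.0, 143.0] pin top [361.0, 130.0]
1.0 tip top [470.0, 100.0] tip bot [472.0, 144.0] pin top [357.0, 127.0]
1.1 tip top [457.0, 101.0] tip bot [459.0, 145.0] pin top [354.0, 123.0]
```

```bash
python3 - <<'E'
from h import *
o=[]
for n in ('s5','s6','s7'):
    c=dict(np.load(f'/tmp/{n}.npz'))['pixels'][140:180,220:265]
    c=np.clip(255*(c/255.)**.5,0,255).astype(np.uint8);o.append(cv2.resize(c,(265,236),interpolation=cv2.INTER_NEAREST))
cv2.imwrite('pics/cmp.png',np.hstack(o))
E
```

```text
(no output)
```

View pics/cmp.png

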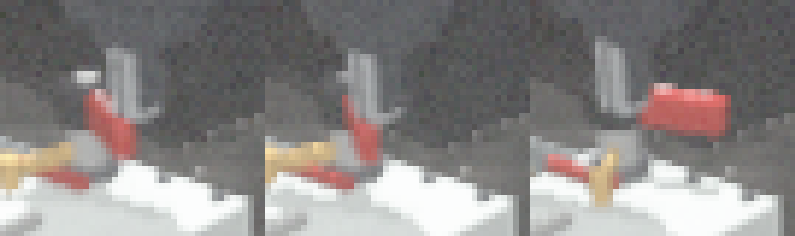

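```bash
python3 - <<'E'
from h import *
s=dict(np.load('/tmp/s7.npz'));P=cloud(s)
for v in range(146,172,1): print(v,[tuple((P[v,u]*1000).round(0).astype(int)) for u in (232,235,238)])
print(env.state()['eef_pos'])
E
```

```text
146 [(np.int64(570), np.int64(-5), np.int64(125)), (np.int64(568), np.int64(-22), np.int64(130)), (np.int64(569), np.int64(-34), np.int64(133))]
147 [(np.int64(567), np.int64(-9), np.int64(123)), (np.int64(571), np.int64(-18), np.int64(125)), (np.int64(578), np.int64(-23), np.int64(124))]
148 [(np.int64(565), np.int64(-11), np.int64(121)), (np.int64(570), np.int64(-19), np.int64(122)), (np.int64(581), np.int64(-18), np.int64(119))]
149 [(np.int64(566), np.int64(-9), np.int64(117)), (np.int64(572), np.int64(-16), np.int64(118)), (np.int64(580), np.int64(-19), np.int64(116))]
150 [(np.int64(568), np.int64(-5), np.int64(113)), (np.int64(572), np.int64(-16), np.int64(115)), (np.int64(577), np.int64(-23), np.int64(115))]
151 [(np.int64(566), np.int64(-9), np.int64(111)), (np.int64(573), np.int64(-14), np.int64(111)), (np.int64(576), np.int64(-24), np.int64(113))]
152 [(np.int64(565), np.int64(-9), np.int64(108)), (np.int64(570), np.int64(-17), np.int64(109)), (np.int64(579), np.int64(-20), np.int64(107))]
153 [(np.int64(567), np.int64(-6), np.int64(104)), (np.int64(572), np.int64(-15), np
[... 1930 characters left out ...]
p.int64(48)), (np.int64(600), np.int64(25), np.int64(39)), (np.int64(607), np.int64(18), np.int64(39))]
168 [(np.int64(568), np.int64(-1), np.int64(54)), (np.int64(595), np.int64(18), np.int64(39)), (np.int64(606), np.int64(18), np.int64(36))]
169 [(np.int64(564), np.int64(-6), np.int64(53)), (np.int64(596), np.int64(20), np.int64(35)), (np.int64(606), np.int64(17), np.int64(33))]
170 [(np.int64(569), np.int64(0), np.int64(46)), (np.int64(597), np.int64(22), np.int64(31)), (np.int64(604), np.int64(15), np.int64(30))]
171 [(np.int64(566), np.int64(-2), np.int64(45)), (np.int64(595), np.int64(19), np.int64(29)), (np.int64(599), np.int64(10), np.int64(30))]
[ 0.57874456 -0.00957557  0.0625763 ]
```

Depth shows the shut fingertips end at about z 0.088 while eef_pos says 0.063. The real tips are therefore about 25 mm above the reported TCP, so they rode over the lever's top. I'll redo the stroke lower by that amount.

```bash
python3 -m pendant '[0,0,25,0,0,0,0, 0,0,60,0,0,0,0, 45,2,60,0,0,0,0, 86,3,60,0,0,0,0, 86,3,60,0,0,0,0, 86,3,30,0,0,0,0, 86,3,0,0,0,0,0, 86,3,-22,0,0,0,0, 86,3,-22,0,0,0,0]'
python3 - <<'E'
from h import *
s=snap('scene','s8');snap('wrist','w8');print(env.state()['ft_force'],env.state()['eef_pos'])
c=s['pixels'][140:180,210:270];c=(255*(c/255.)**.5).astype(np.uint8);cv2.imwrite('pics/s8z.png',cv2.resize(c,(780,520),interpolation=cv2.INTER_CUBIC))
E
```

```text
time: 8.0
eef_pos: [0.662, -0.0068, 0.038]
tcp_rot: [3.134, -0.011, 0.129]
ft_force: [-0.1, -0.6, 0.2]
opening: 0.0
[0.46558197 0.53518037 0.81648519] [ 0.66503065 -0.00648889  0.04111069]
```

View pics/s8z.png

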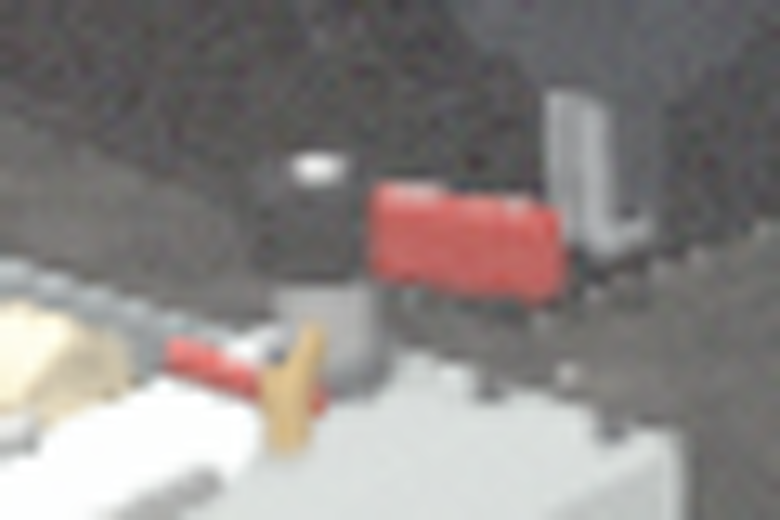

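```bash
python3 - <<'E'
from h import *
s=dict(np.load('/tmp/s8.npz'));P=cloud(s)
for v in range(152,162): print(v,[[int(x) for x in (P[v,u]*1000).round(0)] for u in (254,256,258)])
E
```

```text
152 [[652, -8, 84], [658, -11, 83], [658, -20, 85]]
153 [[648, -13, 83], [657, -12, 80], [656, -23, 83]]
154 [[653, -7, 76], [659, -10, 76], [658, -20, 79]]
155 [[650, -11, 75], [655, -14, 74], [657, -21, 76]]
156 [[648, -12, 73], [654, -15, 72], [656, -22, 73]]
157 [[652, -7, 67], [659, -9, 65], [663, -14, 65]]
158 [[717, 67, 23], [656, -12, 64], [737, 69, 17]]
159 [[718, 68, 19], [725, 66, 17], [734, 66, 15]]
160 [[716, 66, 16], [728, 69, 12], [735, 68, 10]]
161 [[714, 64, 14], [727, 69, 9], [746, 80, 0]]
```

```bash
python3 -m pendant '[0,0,-8,0,0,0,0, -12,-2,-8,0,0,0,0, -25,-5,-8,0,0,0,0, -35,-11,-8,0,0,0,0, -45,-14,-8,0,0,0,0, -56,-15,-8,0,0,0,0, -66,-15,-8,0,0,0,0, -69,-14,-8,0,0,0,0, -69,-14,-8,0,0,0,0, -69,-14,-8,0,0,0,0]'
python3 - <<'E'
from h import *
s=snap('scene','s9');print(env.state()['ft_force'],env.state()['eef_pos'])
c=s['pixels'][140:180,200:260];c=(255*(c/255.)**.5).astype(np.uint8);cv2.imwrite('pics/s9z.png',cv2.resize(c,(780,520),interpolation=cv2.INTER_CUBIC))
E
```

```text
time: 9.35
eef_pos: [0.5969, -0.0212, 0.0336]
tcp_rot: [3.132, -0.018, 0.128]
ft_force: [3.2, -1.4, 3.7]
opening: -0.0
[ 3.73264085 -1.07410308  2.72373693] [ 0.59684016 -0.02119215  0.03354234]
```

View pics/s9z.png

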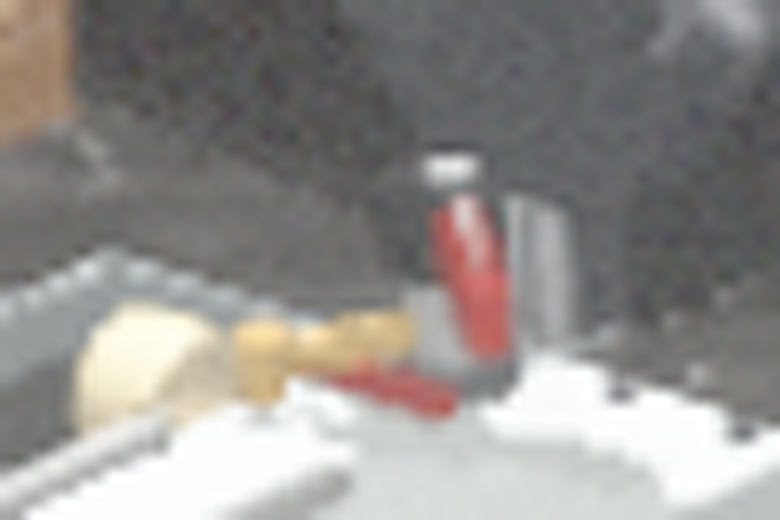

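Now the finger lies properly against the lever (crop 540,280) at roughly 1.0 rad. I'll push on until the force rises.

```bash
python3 -m pendant '[-3,1,0,0,0,0,0, -6,3,0,0,0,0,0, -8,5,0,0,0,0,0, -10,7,0,0,0,0,0, -10,7,0,0,0,0,0, -10,7,0,0,0,0,0]'
python3 - <<'E'
from h import *
s=snap('scene','s10');print(env.state()['ft_force'],env.state()['eef_pos'])
c=s['pixels'][140:180,200:260];c=(255*(c/255.)**.5).astype(np.uint8);cv2.imwrite('pics/s10z.png',cv2.resize(c,(780,520),interpolation=cv2.INTER_CUBIC))
E
```

```text
time: 10.15
eef_pos: [0.5918, -0.0185, 0.0342]
tcp_rot: [3.127, -0.027, 0.126]
ft_force: [13.6, -5.6, -5.2]
opening: -0.0001
[12.19684136 -5.54945207 -6.48152249] [ 0.59182404 -0.01850457  0.03418619]
```

View pics/s10z.png

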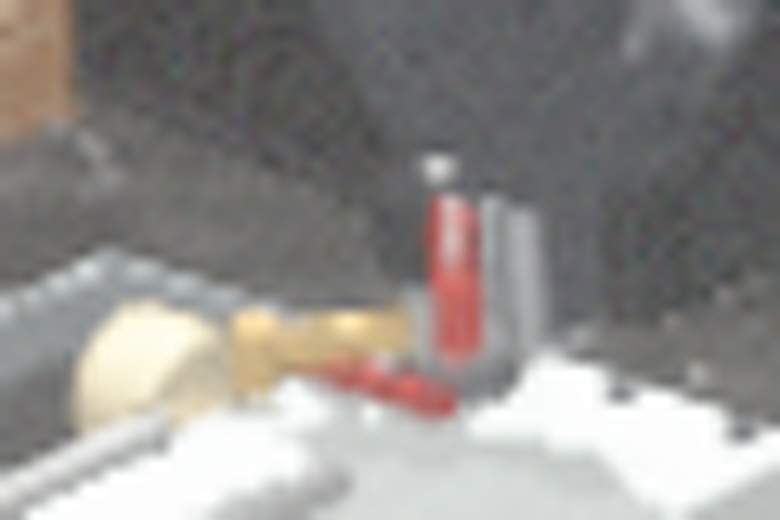

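Force rose to 14.7 N with the finger no longer following, and the lever points at the 1.1 rad position, so it is at the stop. Next I'll back off along the same arc so that it returns gently.

```bash
python3 -m pendant '[5,-3,0,0,0,0,0, 16,-4,0,0,0,0,0, 27,-3,0,0,0,0,0, 38,1,0,0,0,0,0, 48,7,0,0,0,0,0, 60,12,0,0,0,0,0, 72,12,0,0,0,0,0, 72,12,0,0,0,0,0, 72,12,50,0,0,0,0, 72,12,110,0,0,0,0, 72,-20,130,0,0,0,0, 72,-20,130,0,0,0,0]'
python3 - <<'E'
from h import *
s=snap('scene','s11');print(env.state()['ft_force'],env.state()['eef_pos'])
c=s['pixels'][140:200,185:275];c=(255*(c/255.)**.5).astype(np.uint8);cv2.imwrite('pics/s11z.png',cv2.resize(c,(780,520),interpolation=cv2.INTER_CUBIC))
E
```

```text
time: 11.7
eef_pos: [0.6652, -0.0438, 0.167]
tcp_rot: [3.123, -0.031, 0.119]
ft_force: [-0.6, -0.9, -0.3]
opening: 0.0
[ 0.20904388  1.17220171 -0.75495328] [ 0.66368022 -0.04135259  0.16478533]
```

View pics/s11z.png

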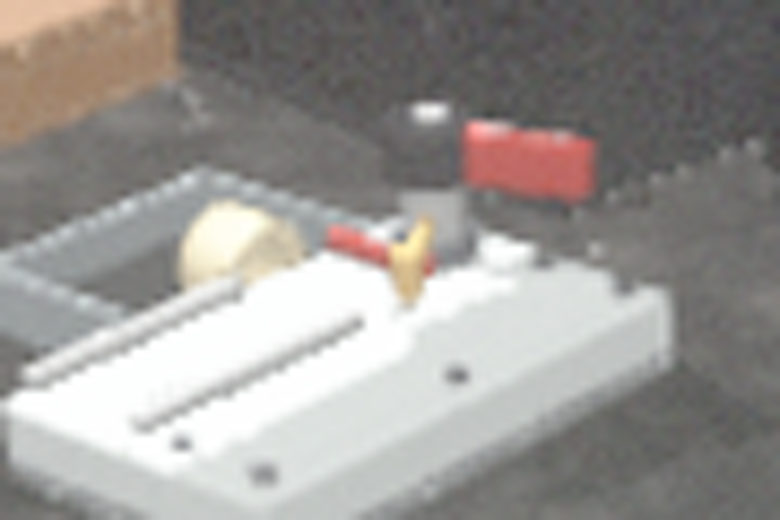

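The knob is back at rest (lever at crop 530,160) and the bush lies in the tray (crop 240,245). Next I'll check around bush_next before reaching for it.

```bash
python3 - <<'E'
from h import *
s=snap('top','t11');P=cloud(s)
print([P[197,u,2].round(4) for u in range(312,335,2)],[P[197,u,1].round(3) for u in range(312,335,2)])
w=dict(np.load('/tmp/w1.npz'));h=cv2.cvtColor(w['pixels'],cv2.COLOR_BGR2HSV)
m=(h[...,0]>45)&(h[...,0]<75)&(h[...,1]>120)
n,l,st,c=cv2.connectedComponentsWithStats(m.astype(np.uint8))
for i in range(1,n):
    if st[i,4]>50: print('green',fray(w,*c[i],.02)[0].round(3),st[i])
m=(h[...,0]>15)&(h[...,0]<35)&(h[...,1]>40)&(h[...,2]>120);m[:120]=0;m[150:]=0;m[:,:355]=0;m[:,:360]=0;m[:,395:]=0
v,u=np.nonzero(m);print(len(u),u.min(),u.max(),v.min(),v.max())
pt=fray(w,u,v,.026)[:,:2]*1000;print('top-plane',cv2.minAreaRect(pt.astype(np.float32)),pt.mean(0))
cv2.imwrite('pics/w1z.png',cv2.resize(w['pixels'][110:160,345:410],(780,600),interpolation=cv2.INTER_CUBIC))
E
```

```text
[np.float64(0.0196), np.float64(0.0304), np.float64(-0.0016), np.float64(1.2265), np.float64(0.0014), np.float64(0.0001), np.float64(0.003), np.float64(0.0032), np.float64(0.0025), np.float64(0.0158), np.float64(0.0133), np.float64(0.0147)] [np.float64(-0.404), np.float64(-0.409), np.float64(-0.422), np.float64(-0.177), np.float64(-0.435), np.float64(-0.443), np.float64(-0.449), np.float64(-0.456), np.float64(-0.463), np.float64(-0.467), np.float64(-0.474), np.float64(-0.481)]
green [ 0.507 -0.202  0.02 ] [245  94  28  29 482]
green [ 0.409 -0.357  0.02 ] [331 173  29  27 508]
green [ 0.375 -0.234  0.02 ] [253 182  28  29 509]
288 365 394 120 149
top-plane ((499.8358459472656, -397.01263427734375), (46.8533821105957, 51.90066909790039), 11.814788818359375) [ 500.57541208 -400.74079953]
```

View pics/w1z.png

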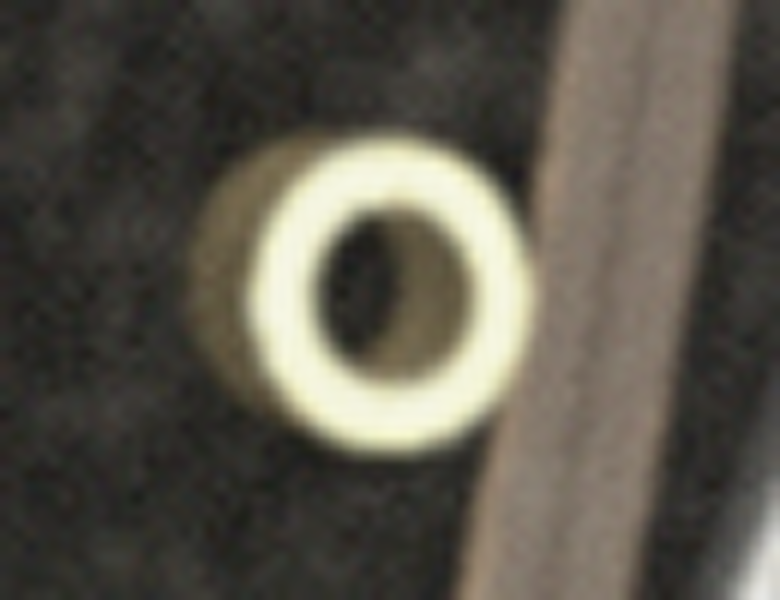

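The crop shows the full-size tan ring, top centre at wrist pixel (378,134), standing free beside the flush wooden strip. It is bush_next.

```bash
python3 -m pendant '[-20,-45,0,1,1.8,1.4,0.8, -45,-100,0,1,1.8,1.4,0.8, -70,-155,0,1,1.8,1.4,0.8, -95,-210,0,1,1.8,1.4,0.8, -120,-265,0,1,1.8,1.4,0.8, -145,-320,0,1,1.8,1.4,0.8, -194,-352,0,1,1.8,1.4,0.8, -194,-352,0,1,1.8,1.4,0.8, -194,-352,0,1,1.8,1.4,0.8]'
python3 - <<'E'
from h import *
s=snap('wrist','w12');print(env.state()['eef_pos'],env.state()['tcp_rot'],env.state()['opening'])
w=dict(np.load('/tmp/w1.npz'));print(fray(w,377.7,134.3,.026))
E
```

```text
time: 12.92
eef_pos: [0.4685, -0.3891, 0.1617]
tcp_rot: [-3.13, 0.004, 0.149]
ft_force: [0.7, -0.3, 0.8]
opening: 0.0682
[ 0.46975162 -0.38832218  0.16209761] [-3.13074806  0.00348901  0.15095857] 0.06822545239324394
[[ 0.49967716 -0.39313826  0.026     ]]
```

View pics/w12.png

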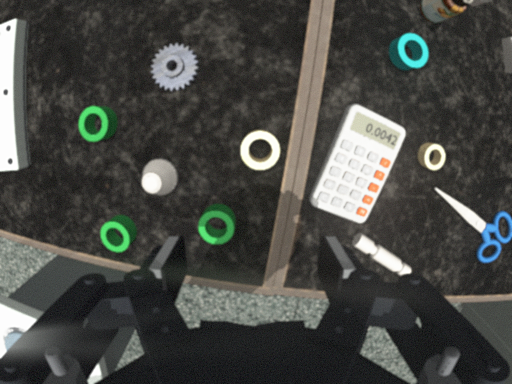

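```bash
python3 - <<'E'
from h import *
s=dict(np.load('/tmp/w12.npz'));h=cv2.cvtColor(s['pixels'],cv2.COLOR_BGR2HSV);g=s['pixels'].min(2)
m=(g>120).astype(np.uint8);m[:120]=0;m[180:]=0;m[:,:230]=0;m[:,290:]=0
n,l,st,c=cv2.connectedComponentsWithStats(m);k=1+st[1:,4].argmax();print(st[k])
v,u=np.nonzero(l==k);p=fray(s,u,v,.026)[:,:2]*1000
print(cv2.minEnclosingCircle(p.astype(np.float32)),p.mean(0))
E
python3 -m pendant '[15,-2,-20,0,0,-0.5,0.8, 30,-5,-40,-0.5,0,-0.5,0.8, 30,-5,-80,-0.5,0,-0.5,0.8, 30,-5,-110,-0.5,0,-0.5,0.8, 30,-5,-110,-0.5,0,-0.5,0.8, 30,-5,-110,-0.5,0,-0.5,0.8]'
python3 - <<'E'
from h import *
s=snap('scene','s13');print(env.state()['eef_pos']);P=cloud(s)
c=s['pixels'][190:270,270:370];cv2.imwrite('pics/s13z.png',cv2.resize((255*(c/255.)**.6).astype(np.uint8),(750,600),interpolation=cv2.INTER_CUBIC))
snap('wrist','w13')
E
```

```text
[240 130  40  40 875]
((499.9191589355469, -392.340576171875), 20.819719314575195) [ 500.04806279 -392.29432366]
time: 13.72
eef_pos: [0.5018, -0.3922, 0.053]
tcp_rot: [-3.14, 0.003, 0.145]
ft_force: [0.6, -0.6, 0.1]
opening: 0.068
[ 0.50198526 -0.39304919  0.05384114]
```

View pics/s13z.png

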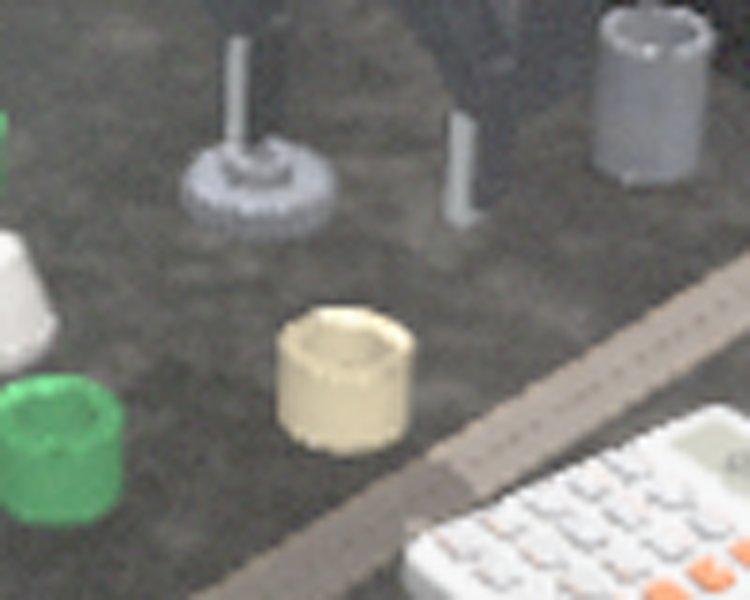

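View pics/w13.png

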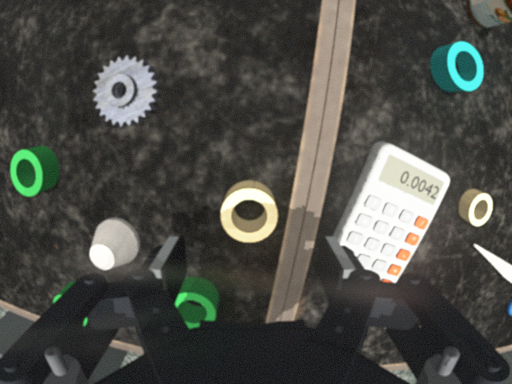

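```bash
python3 - <<'E'
from h import *
s=dict(np.load('/tmp/s13.npz'));P=cloud(s)
for us in ((330,331,332),(300,301,302)):
  for v in range(205,223): print(v,[[int(x) for x in (P[v,u]*1000).round(0)] for u in us])
E
```

```text
205 [[497, -430, 122], [497, -432, 122], [496, -436, 124]]
206 [[495, -431, 120], [495, -434, 122], [500, -433, 119]]
207 [[493, -433, 119], [497, -432, 118], [499, -433, 117]]
208 [[497, -430, 114], [497, -433, 116], [500, -433, 114]]
209 [[496, -431, 112], [496, -434, 114], [500, -433, 112]]
210 [[499, -429, 108], [497, -433, 110], [499, -434, 110]]
211 [[493, -433, 110], [497, -433, 108], [502, -432, 106]]
212 [[495, -432, 106], [495, -435, 107], [499, -434, 105]]
213 [[496, -431, 103], [497, -433, 103], [500, -434, 102]]
214 [[497, -431, 100], [496, -435, 102], [500, -434, 100]]
215 [[497, -431, 97], [498, -433, 97], [501, -434, 97]]
216 [[496, -432, 96], [497, -434, 96], [501, -434, 94]]
217 [[496, -432, 93], [497, -434, 94], [503, -433, 90]]
218 [[497, -432, 90], [498, -434, 91], [501, -434, 89]]
219 [[498, -431, 87], [500, -432, 87], [501, -434, 87]]
220 [[611, -346, 1], [613, -348, 0], [615, -350, 1]]
221 [[607, -349, 1], [609, -351, 1], [611, -353, 0]]
222 [[606, -350, -1], [608, -351, -2], [607, -355, 0]]
205 [[484, -355, 97], [485, -358, 98], [486, -360, 98]]
206 [[485, -3
[... 225 characters left out ...]
9, 20], [572, -280, 19], [578, -278, 16]]
211 [[568, -281, 18], [568, -284, 19], [569, -287, 20]]
212 [[566, -282, 16], [565, -286, 18], [567, -288, 18]]
213 [[564, -284, 15], [564, -288, 16], [563, -292, 19]]
214 [[566, -283, 11], [567, -286, 11], [565, -290, 14]]
215 [[559, -289, 13], [561, -290, 12], [563, -292, 12]]
216 [[556, -292, 12], [560, -292, 11], [560, -295, 12]]
217 [[553, -295, 12], [555, -296, 12], [557, -298, 11]]
218 [[554, -294, 8], [557, -294, 7], [554, -301, 11]]
219 [[553, -295, 6], [559, -293, 2], [554, -300, 8]]
220 [[554, -294, 2], [556, -296, 2], [554, -300, 5]]
221 [[553, -295, 0], [555, -296, -1], [555, -300, 1]]
222 [[548, -300, 1], [549, -302, 2], [553, -302, 0]]
```

```bash
python3 -m pendant '[-2,0,-35,0,0,0,0.8, -2,0,-60,0,0,0,0.8, -2,0,-69,0,0,0,0.8, -2,0,-69,0,0,0,0.8, -2,0,-69,0,0,0,0.8, -2,0,-69,0,0,0,0.3, -2,0,-69,0,0,0,0.3, -2,0,-69,0,0,0,0.3, -2,0,-69,0,0,0,0.3]' 30
python3 - <<'E'
from h import *
s=snap('scene','s14');print(env.state()['eef_pos'],env.state()['ft_force']);P=cloud(s)
c=s['pixels'][190:270,270:370];cv2.imwrite('pics/s14z.png',cv2.resize((255*(c/255.)**.6).astype(np.uint8),(750,600),interpolation=cv2.INTER_CUBIC))
E
```

```text
time: 14.95
eef_pos: [0.5007, -0.3941, -0.0136]
tcp_rot: [3.14, 0.001, 0.143]
ft_force: [-0.4, 0.5, 6.1]
opening: 0.0384
[ 0.50067691 -0.39411077 -0.01360201] [-0.52536394  0.98444655  5.64075766]
```

View pics/s14z.png

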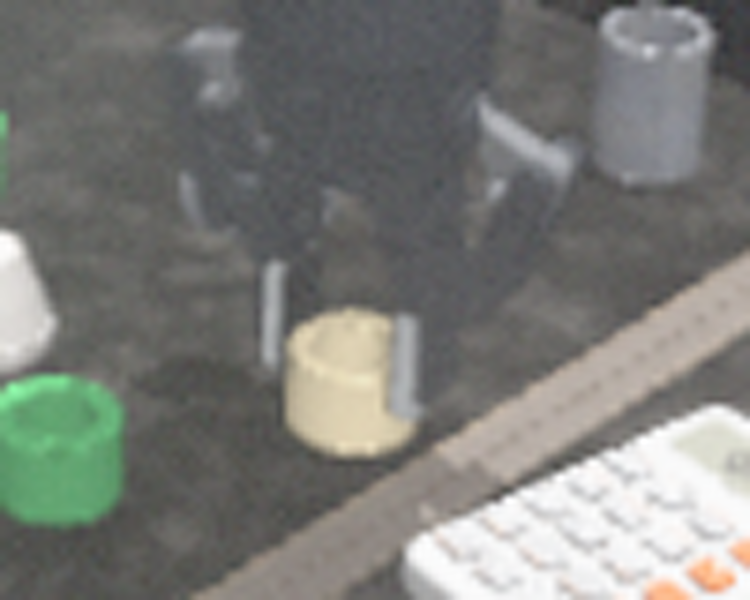

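Gripped at opening 38 mm, bush between the pads (crop 350,380). Now I'll lift it and carry it over the lane.

```bash
python3 -m pendant '[0,0,30,0,0,0,0.3, 0,15,80,0,0,0,0.3, 0,65,120,0,0,0,0.3, 0,125,120,0,0,0,0.3, -3,185,120,0,0,0,0.3, -6,245,120,0,0,0,0.3, -9,305,120,0,0,0,0.3, -12,365,120,0,0,0,0.3, -12,414,120,0,0,0,0.3, -12,414,120,0,0,0,0.3, -12,414,120,0,0,0,0.3]'
python3 - <<'E'
from h import *
snap('scene','s15');s=snap('wrist','w15');print(env.state()['eef_pos'],env.state()['ft_force'],env.state()['tcp_rot'])
E
```

```text
time: 16.38
eef_pos: [0.4883, 0.0192, 0.106]
tcp_rot: [3.14, 0.002, 0.144]
ft_force: [-0.2, -0.5, -1.4]
opening: 0.0381
[0.48846004 0.01782281 0.10602167] [-0.19654263  0.08844908 -1.4957228 ] [3.13949959e+00 1.52216129e-03 1.40208800e-01]
```

View pics/w15.png

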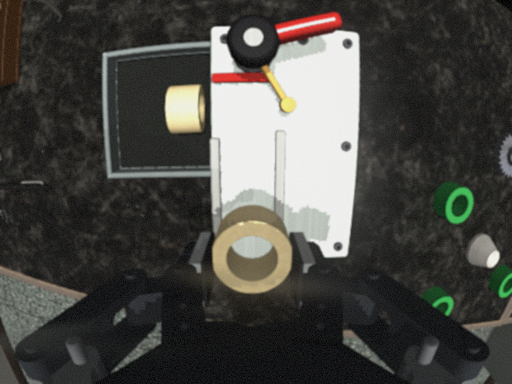

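View pics/s15.png

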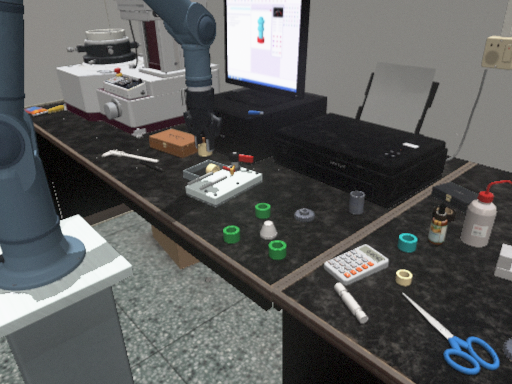

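The bush is held above the lane front (252,255); the guides run from (215,140) and (281,132) downwards. I'll measure the lane's centre line and the bush.

```bash
python3 - <<'E'
from h import *
s=dict(np.load('/tmp/w15.npz'));im=s['pixels']
g=cv2.cvtColor(im,cv2.COLOR_BGR2GRAY).astype(int)
cv2.imwrite('pics/w15z.png',cv2.resize(im[120:215,200:300],(800,600),interpolation=cv2.INTER_CUBIC))
for v in (150,165,180): print(v,list(zip(range(208,224),g[v,208:224])),'|',list(zip(range(272,290),g[v,272:290])))
# bush top rim: mask
h=cv2.cvtColor(im,cv2.COLOR_BGR2HSV);m=((h[...,0]>10)&(h[...,0]<32)&(h[...,1]>60)).astype(np.uint8);m[:200]=0;m[300:]=0;m[:,:205]=0;m[:,300:]=0
v,u=np.nonzero(m);print(u.min(),u.max(),v.min(),v.max())
print(s['depth'][285,250],s['depth'][255,218])
st=env.state()['eef_pos'];
for z in (.135,.145): print(z,fray(s,252.5,256,z))
E
```

```text
150 [(208, np.int64(43)), (209, np.int64(77)), (210, np.int64(142)), (211, np.int64(206)), (212, np.int64(230)), (213, np.int64(226)), (214, np.int64(225)), (215, np.int64(224)), (216, np.int64(227)), (217, np.int64(218)), (218, np.int64(178)), (219, np.int64(164)), (220, np.int64(206)), (221, np.int64(236)), (222, np.int64(240)), (223, np.int64(240))] | [(272, np.int64(241)), (273, np.int64(242)), (274, np.int64(225)), (275, np.int64(179)), (276, np.int64(193)), (277, np.int64(222)), (278, np.int64(228)), (279, np.int64(227)), (280, np.int64(228)), (281, np.int64(226)), (282, np.int64(228)), (283, np.int64(222)), (284, np.int64(209)), (285, np.int64(214)), (286, np.int64(234)), (287, np.int64(241)), (288, np.int64(239)), (289, np.int64(239))]
165 [(208, np.int64(70)), (209, np.int64(91)), (210, np.int64(146)), (211, np.int64(194)), (212, np.int64(224)), (213, np.int64(222)), (214, np.int64(224)), (215, np.int64(226)), (216, np.int64(222)), (217, np.int64(221)), (218, np.int64(195)), (219, np.int64(165)), (220, np.int64(192)), (221, np.int64(233)), (222, np.int64(239)), (223, np.int6
[... 584 characters left out ...]
, (216, np.int64(212)), (217, np.int64(204)), (218, np.int64(193)), (219, np.int64(159)), (220, np.int64(164)), (221, np.int64(219)), (222, np.int64(239)), (223, np.int64(240))] | [(272, np.int64(240)), (273, np.int64(233)), (274, np.int64(197)), (275, np.int64(179)), (276, np.int64(199)), (277, np.int64(219)), (278, np.int64(224)), (279, np.int64(222)), (280, np.int64(223)), (281, np.int64(227)), (282, np.int64(223)), (283, np.int64(217)), (284, np.int64(215)), (285, np.int64(232)), (286, np.int64(239)), (287, np.int64(240)), (288, np.int64(239)), (289, np.int64(239))]
205 297 204 299
0.14522494 0.14173764
0.135 [[0.484507   0.01623384 0.135     ]]
0.145 [[0.48961188 0.01701244 0.145     ]]
```

View pics/w15z.png

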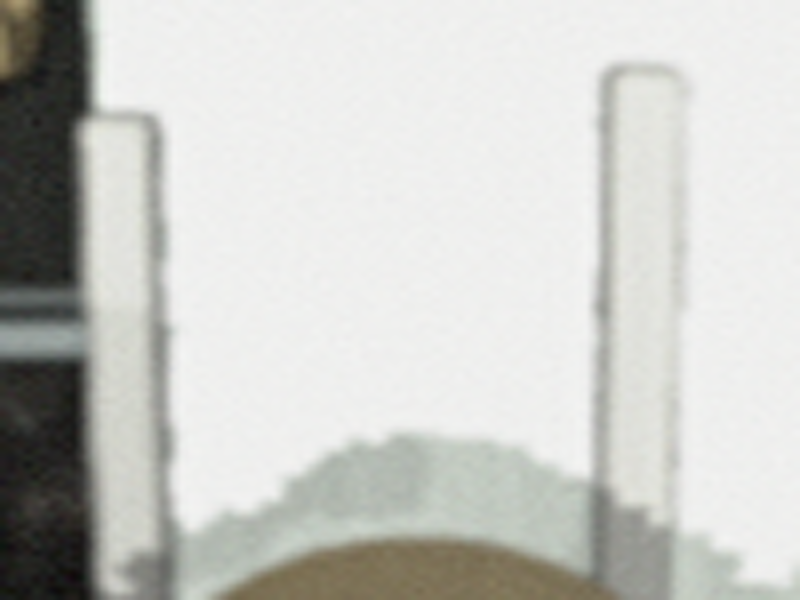

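```bash
python3 - <<'E'
from h import *
s=dict(np.load('/tmp/w15.npz'))
O=np.array([562.5,30.5])
for v,a,b in ((150,217.3,276),(165,217.7,276),(180,218.3,275.8)):
    L=fray(s,a,v,.038)[0,:2]*1000;R=fray(s,b,v,.038)[0,:2]*1000;M=(L+R)/2
    print(L.round(1),R.round(1),np.linalg.norm(L-R).round(1),'mid fix',(RF.T@(M-O)).round(2),M.round(1))
for n,u,v,z in (('gLend',214.5,134.5,.038),('gRend',280.5,131,.038),('stop',240,80,.038),('pin',288,104,.053),('knob',253,37,.084)): print(n,(RF.T@(fray(s,u,v,z)[0,:2]*1000-O)).round(1))
print('bush',RF.T@(np.array([489.8,17.0])-O))
E
```

```text
[523.7  49.7] [530.1   3.3] 46.9 mid fix [-35.8    1.14] [526.9  26.5]
[511.6  48. ] [518.1   1.4] 47.0 mid fix [-48.01   1.04] [514.8  24.7]
[499.3  46.1] [ 5.058e+02 -4.000e-01] 46.9 mid fix [-60.43   0.95] [502.6  22.8]
gLend [-23.2  26.6]
gRend [-20.6 -25.7]
stop [20.   6.1]
pin [  0.5 -29.7]
knob [43.1 -3.8]
bush [-73.88222259  -2.99285564]
```

```bash
python3 -m pendant '[-0.5,4,-30,0,0,0,0.3, -0.5,4,-60,0,0,0,0.3, -0.5,4,-72,0,0,0,0.3, -0.5,4,-72,0,0,0,0.3, -0.5,4,-72,0,0,0,0.3]'
python3 - <<'E'
from h import *
s=snap('wrist','w16');print(env.state()['eef_pos'],env.state()['ft_force'])
im=s['pixels'];cv2.imwrite('pics/w16z.png',cv2.resize(im[140:300,170:340],(640,600),interpolation=cv2.INTER_CUBIC))
E
```

```text
time: 17.1
eef_pos: [0.4891, 0.0215, 0.035]
tcp_rot: [3.139, -0.0, 0.139]
ft_force: [-0.5, 0.1, 0.2]
opening: 0.0381
[0.48928625 0.02166454 0.03517897] [-0.65925965 -0.89322386 -0.47222716]
```

View pics/w16z.png

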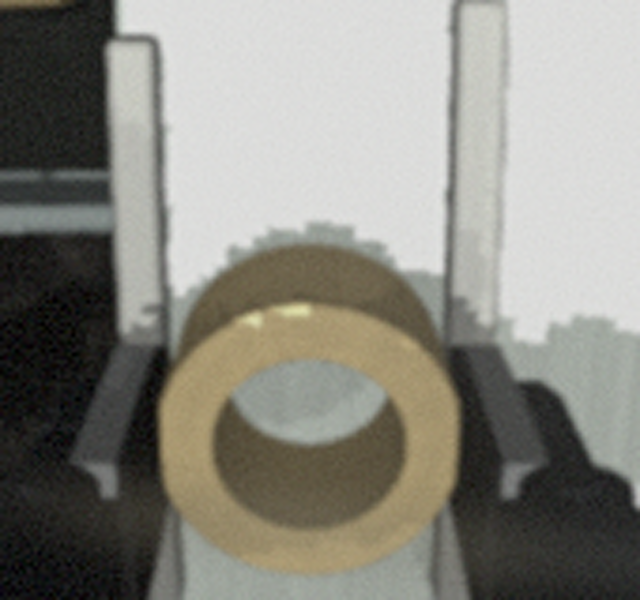

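The bush is centred between the guides (crop: bush foot 180–445, guides 168/450). I'll lower it to the deck and release.

```bash
python3 -m pendant '[0,0.5,-10,0,0,0,0.3, 0,0.5,-16,0,0,0,0.3, 0,0.5,-18.5,0,0,0,0.3, 0,0.5,-18.5,0,0,0,0.3, 0,0.5,-18.5,0,0,0,0.3]'
python3 - <<'E'
from h import *
s=snap('wrist','w17');print(env.state()['eef_pos'],env.state()['ft_force'])
im=s['pixels'];cv2.imwrite('pics/w17z.png',cv2.resize(im[140:300,170:340],(640,600),interpolation=cv2.INTER_CUBIC))
E
```

```text
time: 17.77
eef_pos: [0.4893, 0.0222, 0.0166]
tcp_rot: [3.139, -0.001, 0.14]
ft_force: [0.2, -0.1, -0.4]
opening: 0.038
[0.48927227 0.02220865 0.01660563] [-0.21398308  0.31842571 -0.52342699]
```

View pics/w17z.png

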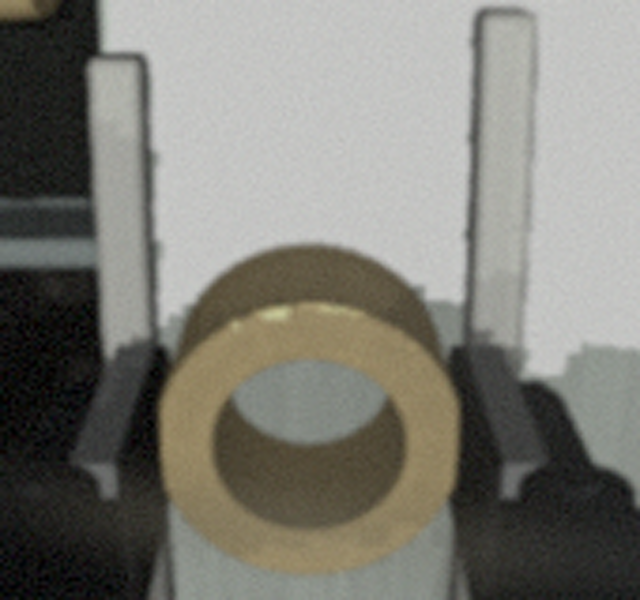

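```bash
python3 -m pendant '[0,0,-1.5,0,0,0,0.3, 0,0,-2.5,0,0,0,0.3, 0,0,-2.5,0,0,0,0.3]'
python3 -c "
from plant import env
s=env.state();print(s['eef_pos'],s['ft_force'])"
```

```text
time: 18.2
eef_pos: [0.4895, 0.0222, 0.0162]
tcp_rot: [3.138, -0.0, 0.14]
ft_force: [-6.2, -0.7, 16.0]
opening: 0.0381
[0.48948069 0.02217174 0.01624832] [-6.2049691  -0.72742249 16.00561449]
```

```bash
python3 -m pendant '[0,0,1,0,0,0,0.3, 0,0,1,0,0,0,0.6, 0,0,1,0,0,0,0.7, 0,0,1,0,0,0,0.7, 0,0,20,0,0,0,0.7, 0,0,60,0,0,0,0.7, 0,0,60,0,0,0,0.7]'
python3 - <<'E'
from h import *
s=snap('wrist','w18');snap('scene','s18');print(env.state()['eef_pos'],env.state()['ft_force'])
im=s['pixels'];cv2.imwrite('pics/w18z.png',cv2.resize(im[20:320,90:400],(620,600),interpolation=cv2.INTER_CUBIC))
E
```

```text
time: 19.08
eef_pos: [0.4926, 0.0225, 0.079]
tcp_rot: [3.137, -0.007, 0.139]
ft_force: [-0.2, -0.2, -0.1]
opening: 0.0599
[0.48954452 0.02198144 0.07627825] [-0.01870193  0.76063233 -0.14783113]
```

View pics/w18z.png

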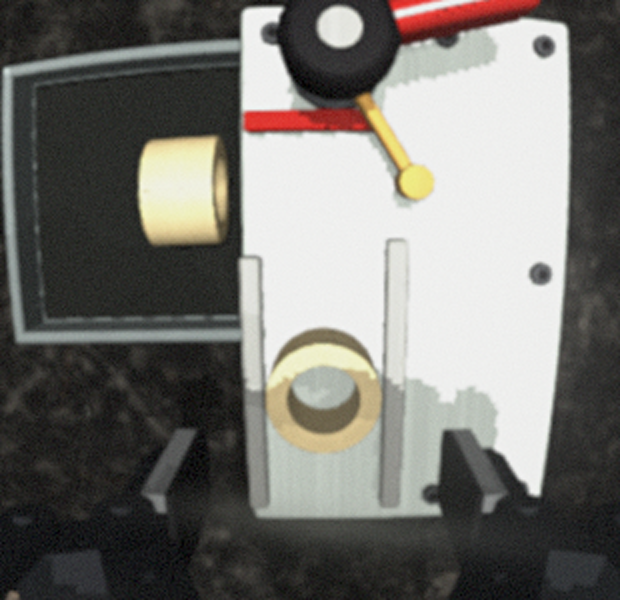

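The bush stands upright between the guides (crop 322,400). The tray bush (185,190) and the pin (415,180) are clear. Now I'll shut the fingers, go behind the bush and down.

```bash
python3 -m pendant '[-10,-1.5,5,0.2,0.4,0.2,0, -30,-4.5,5,0.2,0.4,0.2,0, -50,-7,5,0.2,0.4,0.2,0, -50,-7,5,0.2,0.4,0.2,0, -50,-7,-30,0.2,0.4,0.2,0, -50,-7,-55,0.2,0.4,0.2,0, -50,-7,-65,0.2,0.4,0.2,0, -50,-7,-65,0.2,0.4,0.2,0]'
python3 - <<'E'
from h import *
s=snap('wrist','w19');c=snap('scene','s19');print(env.state()['eef_pos'],env.state()['ft_force'])
im=s['pixels'];cv2.imwrite('pics/w19z.png',cv2.resize(im[20:320,90:400],(620,600),interpolation=cv2.INTER_CUBIC))
c=c['pixels'][140:210,180:270];cv2.imwrite('pics/s19z.png',cv2.resize((255*(c/255.)**.6).astype(np.uint8),(720,560),interpolation=cv2.INTER_CUBIC))
E
```

```text
time: 20.18
eef_pos: [0.4394, 0.0152, 0.0108]
tcp_rot: [-3.141, 0.007, 0.143]
ft_force: [-0.7, -0.2, 0.1]
opening: 0.0001
[0.44054065 0.01521739 0.01186002] [ 0.14742577 -0.21912686 -0.37293717]
```

View pics/w19z.png

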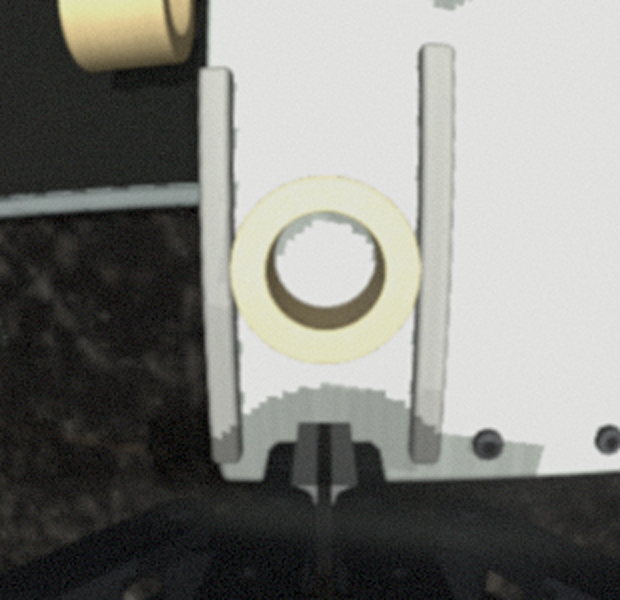

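View pics/s19z.png

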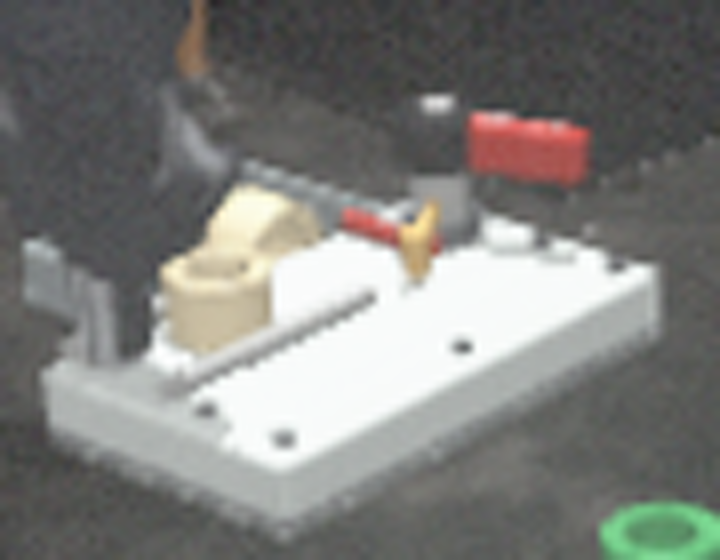

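```bash
python3 -m pendant '[8,1.1,0,0,0,0,0, 16,2.3,0,0,0,0,0, 22,3.2,0,0,0,0,0, 28,4,0,0,0,0,0, 35,5,0,0,0,0,0, 42,6,0,0,0,0,0, 49,7,0,0,0,0,0, 56,8.1,0,0,0,0,0, 63,9.1,0,0,0,0,0, 70,10.1,0,0,0,0,0, 74,10.7,0,0,0,0,0, 74,10.7,0,0,0,0,0]'
python3 - <<'E'
from h import *
s=snap('wrist','w20');c=snap('scene','s20');print(env.state()['eef_pos'],env.state()['ft_force'])
im=s['pixels'];cv2.imwrite('pics/w20z.png',cv2.resize(im[20:320,90:400],(620,600),interpolation=cv2.INTER_CUBIC))
E
```

```text
time: 21.78
eef_pos: [0.5151, 0.026, 0.012]
tcp_rot: [-3.141, 0.004, 0.143]
ft_force: [-0.1, -0.6, -1.2]
opening: 0.0001
[0.51446355 0.02593154 0.01186153] [ 0.9336121  -0.32034189  0.25493857]
```

View pics/w20z.png

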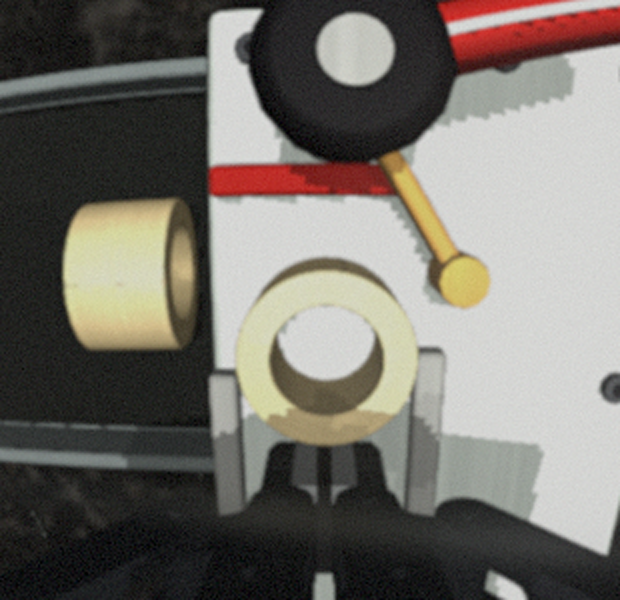

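```bash
python3 - <<'E'
from h import *
s=dict(np.load('/tmp/w20.npz'))
F=lambda u,v,z:(RF.T@(fray(s,90+u/2,20+v/2,z)[0,:2]*1000-np.array([562.5,30.5]))).round(1)
print('bush top c',F(327,357,.056),'back',F(327,270,.056),'front',F(327,443,.056),'stop top front',F(300,193,.038),'base',F(300,197,.030),'L',F(237,357,.056),'R',F(418,357,.056))
E
```

```text
bush top c [-15.9   0.4] back [3.1 0.4] front [-36.3   0.4] stop top front [19.1  6.7] base [18.  7.] L [-15.9  20.1] R [-15.9 -19.5]
```

About 16 mm to go. The fingers' left and right clearances look fine, so I'll advance slowly.

```bash
python3 -m pendant '[3,0.4,0,0,0,0,0, 6,0.9,0,0,0,0,0, 9,1.3,0,0,0,0,0, 11,1.6,0,0,0,0,0, 13,1.9,0,0,0,0,0, 13,1.9,0,0,0,0,0, 13,1.9,0,0,0,0,0]'
python3 -c "
from plant import env
s=env.state();print(s['eef_pos'],s['ft_force'])"
python3 -m pendant '[0.7,0.1,0,0,0,0,0, 1.2,0.2,0,0,0,0,0, 1.2,0.2,0,0,0,0,0]'
python3 - <<'E'
from h import *
s=snap('wrist','w21');c=snap('scene','s21');print(env.state()['eef_pos'],env.state()['ft_force'])
im=s['pixels'];cv2.imwrite('pics/w21z.png',cv2.resize(im[20:320,90:400],(620,600),interpolation=cv2.INTER_CUBIC))
c=c['pixels'][140:210,180:270];cv2.imwrite('pics/s21z.png',cv2.resize((255*(c/255.)**.6).astype(np.uint8),(720,560),interpolation=cv2.INTER_CUBIC))
E
```

```text
time: 22.75
eef_pos: [0.5276, 0.0278, 0.0119]
tcp_rot: [-3.141, 0.004, 0.143]
ft_force: [0.4, 0.1, 0.3]
opening: 0.0001
[0.52760993 0.02784167 0.01191893] [0.35374455 0.12740949 0.31658374]
time: 23.12
eef_pos: [0.5288, 0.028, 0.0119]
tcp_rot: [-3.141, 0.004, 0.143]
ft_force: [0.2, -0.4, -0.8]
opening: -0.0
[0.52876703 0.02801995 0.01191042] [-0.07746906 -0.11599213  0.27238036]
```

View pics/w21z.png

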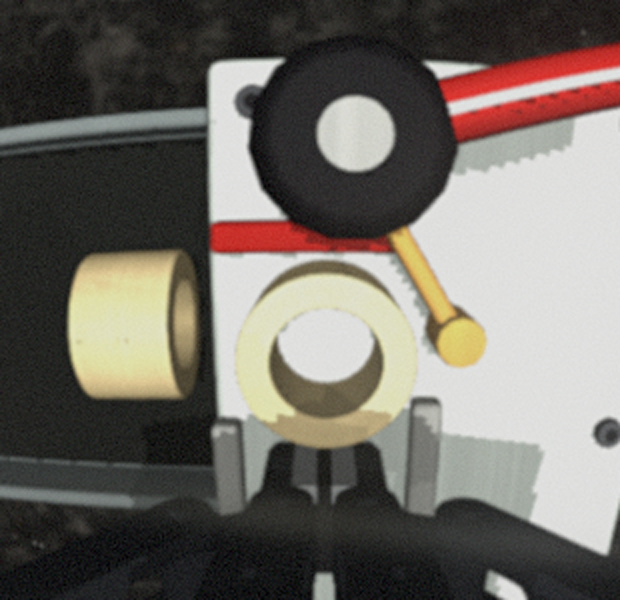

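View pics/s21z.png

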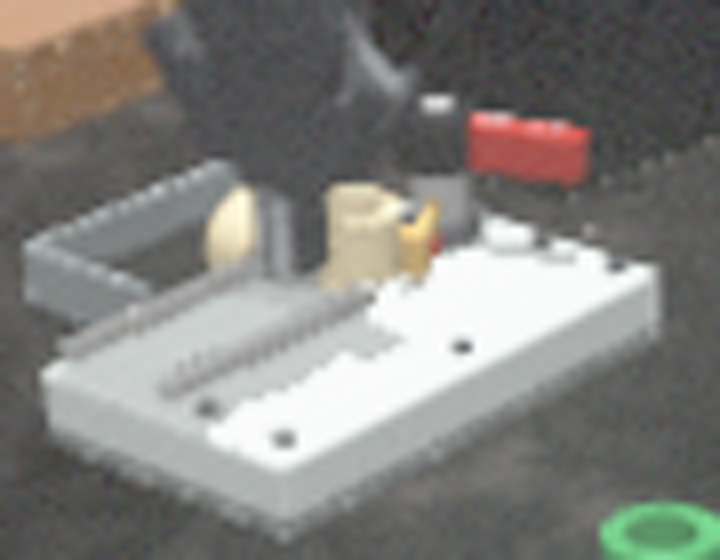

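Still about 2 mm to the stop (foot arc y≈260, stop face y≈252 in the crop). I'll nudge forward.

```bash
python3 -m pendant '[1,0.15,0,0,0,0,0, 1.5,0.2,0,0,0,0,0, 1.5,0.2,0,0,0,0,0]'
python3 -m pendant '[0.6,0.1,0,0,0,0,0, 1,0.15,0,0,0,0,0, 1,0.15,0,0,0,0,0]'
python3 - <<'E'
from h import *
s=snap('wrist','w22');print(env.state()['eef_pos'],env.state()['ft_force'])
im=s['pixels'];cv2.imwrite('pics/w22z.png',cv2.resize(im[120:270,180:330],(600,600),interpolation=cv2.INTER_CUBIC))
E
```

```text
time: 23.6
eef_pos: [0.5304, 0.0282, 0.0119]
tcp_rot: [-3.141, 0.004, 0.143]
ft_force: [-0.2, 0.8, -0.6]
opening: -0.0001
time: 23.98
eef_pos: [0.531, 0.0284, 0.0118]
tcp_rot: [-3.141, 0.005, 0.143]
ft_force: [-1.3, -0.0, 1.4]
opening: 0.0
[0.53105015 0.0283787  0.01183906] [-0.79785423 -0.18342707  0.50024986]
```

View pics/w22z.png

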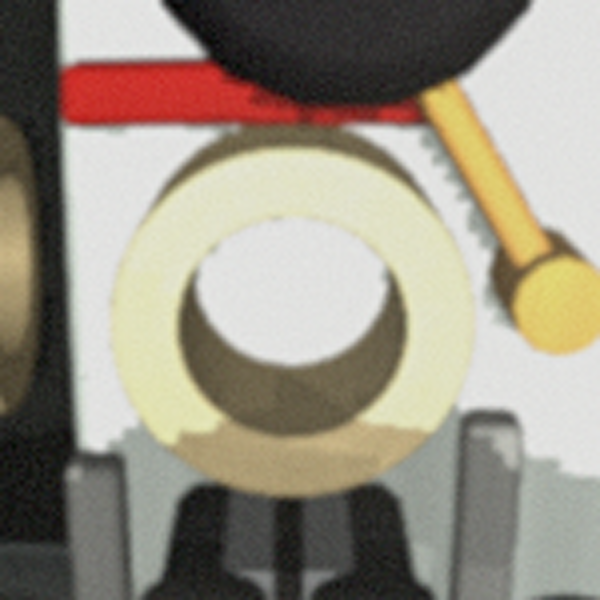

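```bash
python3 -m pendant '[0.8,0.1,0,0,0,0,0, 0.8,0.1,0,0,0,0,0]'
python3 -m pendant '[-4,-0.6,0,0,0,0,0, -12,-1.7,0,0,0,0,0, -30,-4.3,0,0,0,0,0, -45,-6.4,0,0,0,0,0, -45,-6.4,40,0,0,0,0, -45,-6.4,100,0,0,0,0, -45,-6.4,130,0,0,0,0, -45,-6.4,130,0,0,0,0]'
python3 - <<'E'
from h import *
s=snap('wrist','w23');c=snap('scene','s23');print(env.state()['eef_pos'],env.state()['ft_force'])
im=s['pixels'];cv2.imwrite('pics/w23z.png',cv2.resize(im[0:220,90:370],(763,600),interpolation=cv2.INTER_CUBIC))
c=c['pixels'][140:210,180:270];cv2.imwrite('pics/s23z.png',cv2.resize((255*(c/255.)**.6).astype(np.uint8),(720,560),interpolation=cv2.INTER_CUBIC))
E
```

```text
time: 24.28
eef_pos: [0.5311, 0.0283, 0.0117]
tcp_rot: [-3.142, 0.007, 0.143]
ft_force: [-2.7, -0.1, 1.8]
opening: 0.0
time: 25.28
eef_pos: [0.4886, 0.022, 0.1447]
tcp_rot: [3.14, -0.001, 0.143]
ft_force: [0.0, 0.2, -0.1]
opening: 0.0002
[0.48543293 0.02161514 0.14132374] [-0.04795578 -0.30174562  0.34125991]
```

View pics/w23z.png

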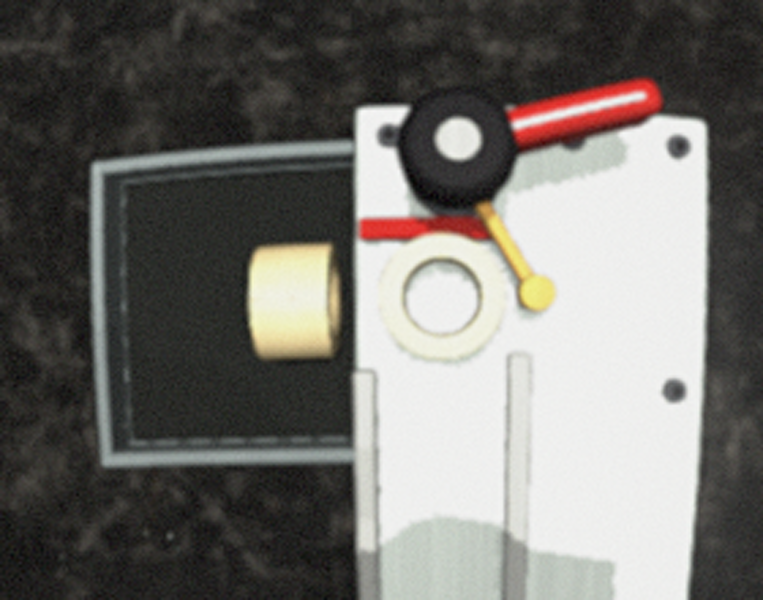

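View pics/s23z.png

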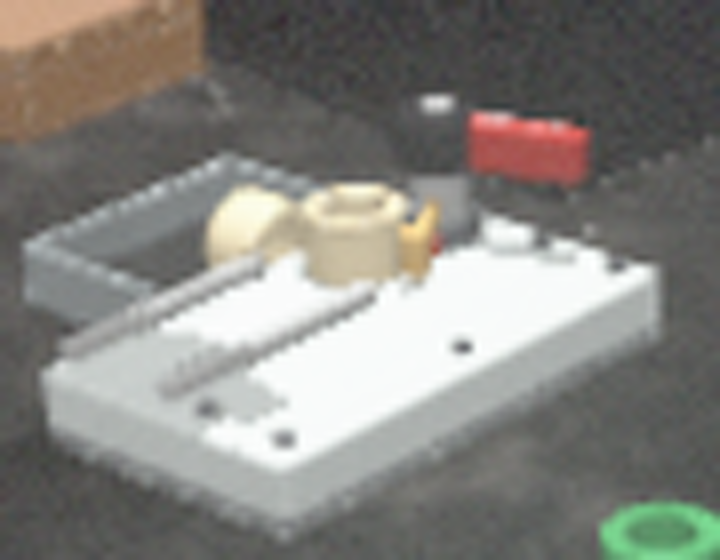

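```bash
python3 - <<'E'
from h import *
s=dict(np.load('/tmp/w23.npz'));k=763/280
F=lambda u,v,z:(RF.T@(fray(s,90+u/k,v/k,z)[0,:2]*1000-np.array([562.5,31.5]))).round(1)
print('bush c',F(443,297,.056),'back',F(443,233,.056),'stop top front',F(385,239,.038),'knob',F(458,139,.084),'pin',F(537,293,.053),'guides',F(376,420,.038),F(507,420,.038))
print('tray bush ends',F(250,300,.03),F(340,300,.03))
d=s['depth'];print('depth tray bush top',d[int(300/k),int(90+290/k)])
T=s['extrinsics'];R=T[:3,:3];c=-R.T@T[:3,3];u,v=90+290/k,300/k
a=(u-s['cx'])/s['fx'];b=(v-s['cy'])/s['fy'];th=np.hypot(a,b);r=np.array([a/th*np.sin(th),b/th*np.sin(th),np.cos(th)]);r=r/r[2]
print('z',(c+R.T@r*d[int(v),int(u)]))
r2=lambda u,v:None
P=cloud(dict(np.load('/tmp/s23.npz')));q=P[160:173,205:216].reshape(-1,3);print('tray bush max z scene',np.percentile(q[:,2],95))
print(env.state()['time'])
E
```

```text
bush c [-2.1 -0.9] back [18.3 -1. ] stop top front [18.2 18.3] knob [42.8 -5. ] pin [ -0.4 -30.8] guides [-43.5  21.9] [-43.6 -22.9]
tray bush ends [-1.  66.6] [-2.1 34.6]
depth tray bush top 0.2556746
z [0.55356817 0.07998195 0.04596328]
tray bush max z scene 0.04473066670048954
25.375
```

```bash
python3 -c "
from plant import env
print(env.close_job())"
```

```text
the job is handed in; nothing more can be done
None
```

The measured bush is in the catch tray, the other bush is home in the nest against the red back stop, and the job is handed in at about 25 s of the 69 s. No verdict is reported back.

**Eject:**
- On the first stroke the shut fingers rode over the lever's top. Camera depth showed the real fingertips about 25 mm above the TCP that the robot reports. That stroke did sweep the measured bush into the tray, but I could not tell whether the knob reached its stop.
- I repeated the stroke lower. The force rose to about 14 N at the lever's 1.1 rad position, then I backed off along the same arc and the knob returned to rest.
- The sensed forces and pictures gave no sign that the robot touched the measured bush.

**In-feed:** I gripped bush_next, stood it between the guides, released it and pushed it down the lane with shut fingers until it met the stop at about 3 N.

**Last checks:**

| Item | Measured |
|---|---|
| Other bush | x about 0 mm, y about -1 mm from the nest centre, upright by eye |
| Measured bush | On its side in the tray, centre about z 26 mm, y about 50 mm |
| Knob | Lever and pin at their rest positions |
| Robot | About 0.14 m above the deck, touching nothing |

- **Disagreement:** the last wrist view read all fixture features about 2 mm short in x. I took the bush position relative to those features.
- **Not checked:** I did not measure the taper plug and gear again at the end. I kept clear of them throughout.

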